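Build up the alignment camera column

TASK

First stand the aluminium spacer sleeve on its end on the mat or bench and let go of it, so that it can be taken again from above. Then build up the camera column on the stage's post, lowering each part gently until it is fully home: the camera arm first, right way up with its lens centred over the stage's round opening, then the sleeve on top of it, and last the stop collar. Leave the other things on the bench where they are.

Things in the scene. Friction and masses are not known exactly. Their poses are not given: they have to be found in the camera images.
- stage: Fixed black stage slab 20 mm thick with a vertical steel post, 30 mm in diameter, near one end. Origin on the post axis at bench level, z up, x along the slab from the post to its round opening. The slab reaches from x = -47 to 203 mm and y = -70 to 70 mm
- post_seat (a point): on the post axis, 26 mm above the bench: centre of the top of the flange (68 mm wide) round the post's foot, the seat of the first part on the post
- post_top (a point): centre of the post's upper end, 152 mm above the bench; the last 8 mm taper from 30 to 18 mm diameter
- opening (a point): centre of the stage's round opening (90 mm wide, sunk 12 mm) at the slab's top, 20 mm above the bench, 140 mm from the post axis
- rest (a point): centre of the top of a small landing block (14 mm along x, 18 mm wide) on the slab, 92 mm from the post axis and 36 mm above the bench; it carries the underside of the arm's web when the hub is home on the flange
- boom: Loose dark metal camera arm, 188 mm long, about 0.5 kg, standing on the bench right way up. Origin at the centre of its hub's underside, z up, x from hub to camera. The hub is a ring 54 mm outside, bore 33 mm, 34 mm high; a small hand knob stands out on its +y side to 53 mm from the hub axis. Centre of mass about 75 mm from the hub axis
- web (a point): where to grip the arm: middle of its web, 68 mm from the hub axis and 22 mm above the hub's underside. The web is a straight bar with parallel sides, 22 mm wide (arm's y), from 27 to 119 mm from the hub axis and 10 to 34 mm above the hub's underside
- lens (a point): centre of the camera's lens at its lower rim, 140 mm from the hub axis, level with the hub's underside. The camera is a round barrel 42 mm wide under a 40 mm square head, 60 mm high in all
- mat: Fixed dark rubber parts mat 170 x 110 mm, 4 mm thick. Origin at its centre at bench level, z up, x along its length. Two ridges along y at x = -57 and -27 mm (8 mm wide, 70 mm long, top 10 mm above the bench) keep the sleeve from rolling
- stand (a point): centre of the mat's flat clear half, 4 mm above the bench, 42 mm from the mat's centre along its +x: room to stand the sleeve on end
- sleeve: Loose plain aluminium tube 64 mm long, 50 mm outside, bore 33 mm, about 0.19 kg, both ends alike. Origin at its very centre, x along the tube's axis. At the start it lies on the mat's ridges, parallel to the mat's y, its centre 32 mm above the bench. Standing on end its centre is 32 mm above what it stands on
- collar: Loose dark stop collar: ring 60 mm outside, bore 33 mm, 18 mm high, about 0.22 kg, lying flat on the bench beyond the +x end of the mat. Origin at the centre of its underside, z up; a small hand knob sticks out to x = 56 mm at mid-height, less than 20 mm wide
- bottle: bystander: amber bottle, 64 mm wide, 105 mm high; origin at the centre of its foot
- beaker: bystander: glass beaker 72 mm wide, 90 mm high; origin at the centre of its foot
- dish: bystander: flat glass dish 90 mm wide, 16 mm high; origin at the centre of its foot
- driver: bystander: screwdriver 150 mm long lying on the bench
- canister: bystander: white round wafer canister 118 mm wide, 62 mm high; origin at the centre of its foot
- wash: bystander: white jar 60 mm wide, 90 mm high; origin at the centre of its foot
- objective: bystander: spare microscope objective, 36 mm wide, 44 mm high, standing; origin at the centre of its foot
There are look-alikes about, which are no part of the job. Of the things shaped like the collar, the dark steel one is meant. What is shaped like the sleeve but purple is not meant.

How it is judged:
On the way, in this order (a step that is already met when the one before it is completed fails the run):
1. the sleeve stands on its end on the mat or bench, let go (angle between the x axis of sleeve and the z axis of stage, either way round below 0.06 rad and height (world z) of sleeve between 0.029 and 0.046 m and contact force between the fingers and sleeve below 0.2 N and linear speed of sleeve below 0.02 m/s), for 0.2 s.
2. the camera arm is home on the post's flange, lens over the opening (horizontal distance between boom and post_seat below 0.004 m and z of boom in the frame of post_seat between -0.003 and 0.0025 m and angle between boom's own z axis and vertical below 0.04 rad and horizontal distance between lens and opening below 0.014 m), for 0.2 s.
3. the sleeve is home on the arm's hub (horizontal distance between sleeve and post_seat below 0.005 m and z of sleeve in the frame of post_seat between 0.063 and 0.069 m), for 0.2 s.
At the end, for the whole second after the job is handed in: The camera arm's hub sits flat on the post's flange (within 2.5 mm) with the lens within 14 mm of the centre of the opening, the sleeve sits on the hub (within 3 mm), the collar lies flat on the sleeve (within 3.5 mm), all three round the post, at rest and let go (all of step 2 and all of step 3 and horizontal distance between collar and post_seat below 0.005 m and height (world z) of collar between 0.12 and 0.1275 m and angle between collar's own z axis and vertical below 0.08 rad and linear speed of each of boom, sleeve, collar below 0.01 m/s); the robot touches nothing.
It fails at once if a bystander is pushed more than 30 mm (distance of any of bottle, beaker, dish, driver, canister, wash, objective from where it was at the start of the episode above 0.03 m).
It fails at once if a part is rammed home: more than 90 N between the camera arm and the stage, the sleeve and the arm, or the collar and the sleeve (contact force between boom and stage above 90 N or contact force between sleeve and boom above 90 N or contact force between collar and sleeve above 90 N).
It fails at once if a part is dropped: it falls freely, out of the fingers, for more than about 18 mm ((linear speed of boom above 0.6 m/s and contact force between the fingers and boom below 0.1 N) or (linear speed of sleeve above 0.6 m/s and contact force between the fingers and sleeve below 0.1 N) or (linear speed of collar above 0.6 m/s and contact force between the fingers and collar below 0.1 N)).
It also fails if it takes over 72 s, if anything falls off the work surface, if the arm or the gripper's body presses on something with over 40 N, if the wrist force passes 120 N, or if a joint passes its speed limit or range.

ROBOT

A 6-joint arm with a two-finger parallel gripper is mounted at the origin on the work surface. World frame = base frame: x ahead of the robot, y to its left, z up, the work surface at z = 0. Lengths are in m, angles in rad, forces in N, time in s.
With the tool pointing down it reaches from about 0.25 to 0.725 m from the base axis. Payload 4 kg.
Tool frame: the origin (TCP) lies on the centre line of the jaws, within the pads' length; the fingertips stand 19 mm ahead of it and the grasp point (between the pads) is the TCP; z points along the fingers, y is the direction in which the jaws open and shut (so a half turn about z gives the same grasp; the last joint's range is limited). The gripper opens to 85 mm and grips with 20 to 120 N. Pads are 22 mm wide; open, the fingers measure 114 mm over their backs; the gripper's body (76 mm by 85 mm) begins 54 mm behind the grasp point. The pads swing forward as they close: fully open they stand 13 mm farther back than shut.
Start: joints at [1.104, 0.241, 0.005, 1.335, 0, 1.571], TCP at [0.225, 0.447, 0.25] pointing down, gripper open.
Joint ranges: [-2.72, 2.72], [-1.05, 1.87], [-1.09, 1.28], [-1.99, 2.15], [-1.42, 1.44], [-3.14, 3.14]. Speed limits (rad/s): [2.79, 2.79, 3.14, 3.14, 3.14, 3.14].

INTERFACE

Orientations are given as a unit quaternion [x, y, z, w].
In Python, from workcell import bot gives the robot as it stands. The module is installed in compiled form; this text tells all that it offers.
- The arm moves only by the shell command python3 -m handwheel 'ROWS' [OPENING]. ROWS is JSON, a list of rows, each an object of numbers: "dx", "dy", "dz": the shift along the tool's x, y, z as a fraction of full scale; "ax", "ay", "az": the turn, a rotation vector about the tool's x, y, z as a fraction of full scale. In form: [{"dx": .., "dy": .., "dz": .., "ax": .., "ay": .., "az": ..}, ...]. A call has 1 to 12 rows; each row shifts and turns the commanded pose from where the row before left it, along the tool's axes as they then stand; what a row does not reach is not made up. Full scale, the value 1, is 2.5 cm for a shift and 0.15 rad for a turn. A row lasts 1/10 s, in which the tool goes at most 50 mm and 8.59 degrees, less where a joint would pass 70% of its speed; a pose out of reach is approached as far as the arm can. A call with a number of a shift or a turn outside -1 to 1 is refused whole. A call with a gripper value outside its range is refused whole. OPENING is the gripper's target within -1 to 1 (fully open at 1, half-way at 0, shut at -1), set as the call begins (- or left out, the last holds). The fingers move at their own pace and stop on an object; the grip force is fixed at half the most. Time passes only in rows, so rows that do not move let the fingers close. It gives the time, the measured TCP pose, the force and the opening at its end, in the units of the state.
- bot.get_obs(): the state, without advancing time (a new reading comes with each control period).
- bot.camera(name): name is "side" or "top" or "wrist"; returns a dict with "img" (384x512x3 uint8, red, green, blue), "intrinsics" (3x3 intrinsics, pixels), "eye" and "rotation" of the camera in the world. Camera axes: x right, y down, z forward; pixel columns grow to the right and rows downward; lengths in m; the calibration is good to about 2 mm. A picture is of the moment at which its call begins. There is no depth.
- bot.job_done(): hands the job in, once; it reports no verdict.
Trained networks look in a picture, given as the dict that the camera call returned (one of the last four; its "shot" number tells which), for a name from the list of things; names that differ only in an ending like _2 or _b are one class to them, and where a whole thing is asked for, a point or a joint stands for the part that bears it (a point fixed in the world has none). Each returns a list of dicts, best first, with "confidence" (0 to 1); they miss things now and then, are a little off and sometimes report something else, mostly with a low value. They report only what shows in the picture. A call takes as long as a camera call. They do not tell look-alikes from the thing itself.
- bot.trace(thing, picture): "region" (384x512 bool, what is visible of it) and "rect" ([centre column, centre row, width, height] in pixels, round what is visible of it).
The state is a dict: "clock": time; "joint_pos": joint angles; "joint_vel": joint speeds; "tau": joint torques, N m; "eef_pos": TCP position; "tool_rot": TCP orientation; "ft_force": force on the tool from outside, world axes, zero at the start; "ft_torque": the same for the moment, N m; "grip_width": finger opening in m.
Only numpy, scipy, OpenCV 4.12 (cv2) and the standard library are available. Lean on these libraries where they do the work, as an engineer would, in place of code of your own. Each camera call takes 0.05 s, during which the arm holds its last target.

## Working session

There is one attempt and no reset: what is moved stays moved. The work goes in short steps, Python scripts to look and compute and a shell command to move; the robot and the scene stay as the last step left them, time stands still between calls to the robot, and variables do not carry over. Pictures are saved under pics/ and viewed, and the job is handed in when it is done.

```bash
mkdir -p pics; ls; cat > h.py <<'E'
import numpy as np, cv2
from workcell import bot
def ray(p,u,v):
    K=np.array(p["intrinsics"]);R=np.array(p["rotation"]);d=R@np.linalg.inv(K)@np.array([u,v,1.]);return np.array(p["eye"]),d
def at(p,u,v,z):
    e,d=ray(p,u,v);return e+d*(z-e[2])/d[2]
def proj(p,X):
    K=np.array(p["intrinsics"]);R=np.array(p["rotation"]);c=R.T@(np.array(X)-np.array(p["eye"]));q=K@c;return q[:2]/q[2]
def save(p,n,crop=None,s=1):
    im=p["img"][:,:,::-1]
    if crop: im=im[crop[1]:crop[3],crop[0]:crop[2]]
    cv2.imwrite("pics/"+n,cv2.resize(im,None,fx=s,fy=s,interpolation=cv2.INTER_CUBIC))
E
python3 - <<'E'
from h import *
for n in ["side","top","wrist"]:
    p=bot.camera(n);save(p,n+"0.png",s=1.5);print(n,p["eye"],p["rotation"],p["intrinsics"])
o=bot.get_obs();print(o)
E
```

```text
pics
side [0.46563634 0.53402373 0.79278301] [-0.07230131  0.92728002 -0.36627486  0.02769491] [[362.22179045   0.         254.13994643]
 [  0.         362.22179045 189.7846349 ]
 [  0.           0.           1.        ]]
top [ 0.46722485 -0.06000043  1.20819177] [ 0.71416157 -0.69792051  0.03977567 -0.03602943] [[425.6547002    0.         249.75857111]
 [  0.         425.6547002  189.08845552]
 [  0.           0.           1.        ]]
wrist [0.15135615 0.48401749 0.37314161] [0.84042483 0.51692988 0.08489608 0.13878857] [[288.65526287   0.         255.84989691]
 [  0.         288.65526287 196.28173054]
 [  0.           0.           1.        ]]
{'clock': 0.15, 'joint_pos': array([1.10397396e+00, 2.41240210e-01, 4.06263572e-03, 1.33521093e+00,
       2.69456526e-06, 1.57082136e+00]), 'joint_vel': array([ 0.00188949, -0.00162756,  0.00600484,  0.00095811,  0.00034709,
        0.00120074]), 'tau': array([ 2.02172841e-04, -3.72634399e+01,  2.52639037e+01,  1.23464569e-02,
        1.01916325e-05,  7.91000161e-06]), 'eef_pos': array([0.22482709, 0.44610953, 0.24962835]), 'tool_rot': array([ 2.31309652e-01,  9.72879854e-01, -7.74192156e-04, -1.85434478e-04]), 'ft_force': array([-0.3101117 ,  0.64776298,  0.58533243]), 'ft_torque': array([-0.04737698, -0.04363292,  0.03511161]), 'grip_width': 0.08509816229176057}
```

Rotation is a quaternion; I will convert.

```bash
python3 - <<'E'
s=open('h.py').read().replace('np.array(p["rotation"])','Rot.from_quat(p["rotation"]).as_matrix()').replace("import numpy as np, cv2","import numpy as np, cv2\nfrom scipy.spatial.transform import Rotation as Rot")
open('h.py','w').write(s)
E
python3 -c "import h"
```

```text
(no output)
```

View pics/top0.png

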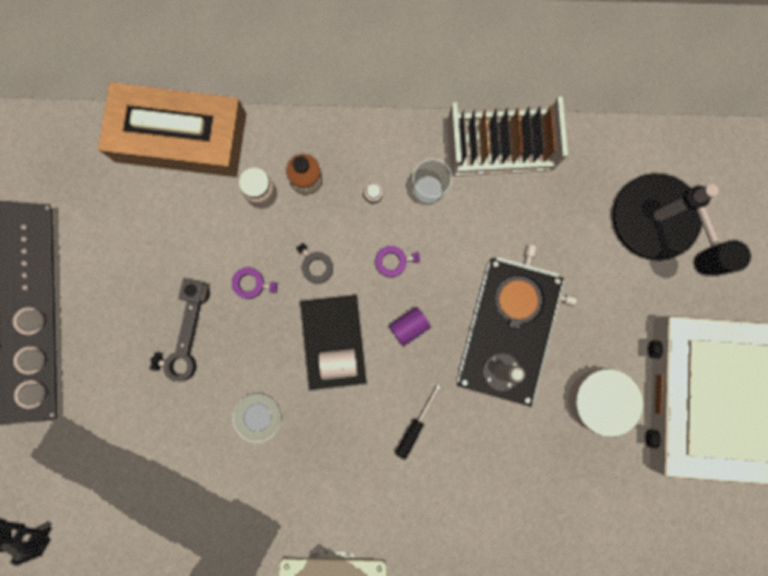

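View pics/side0.png

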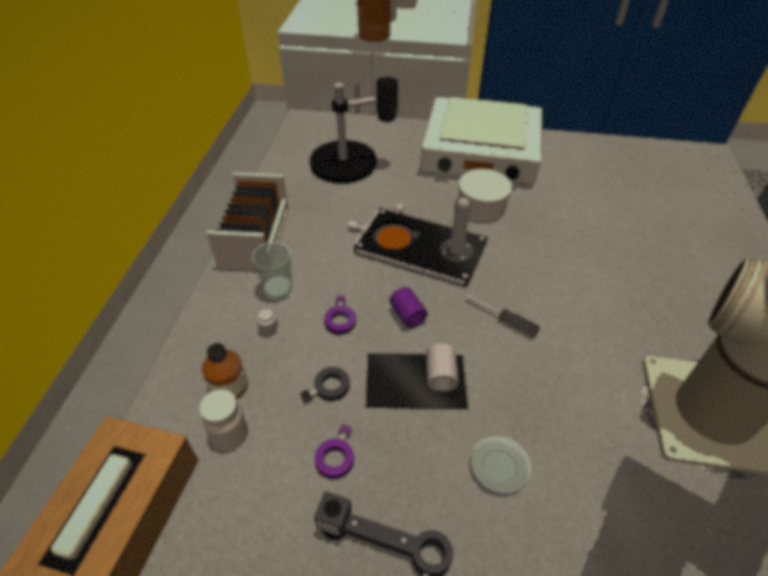

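View pics/wrist0.png

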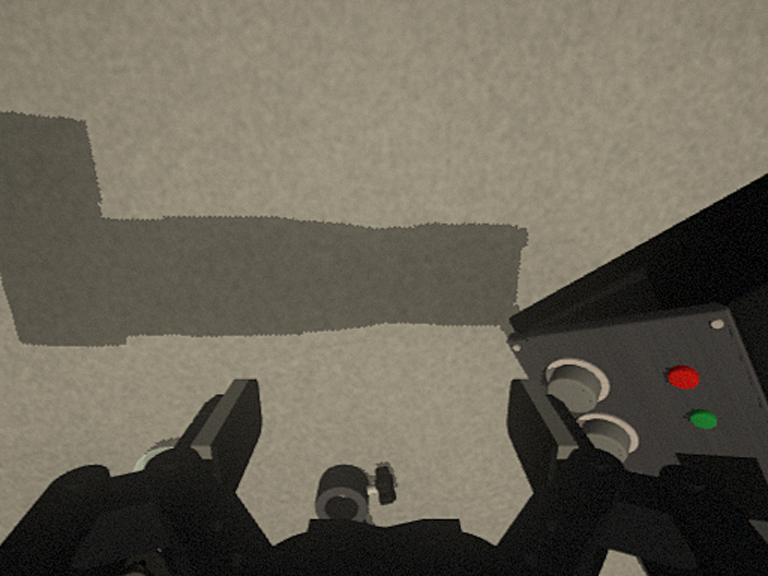

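```bash
python3 - <<'E'
from h import *
for n in ["top","side"]:
    p=bot.camera(n)
    np.save(n+".npy",p,allow_pickle=True)
    for t in ["stage","boom","mat","sleeve","collar"]:
        for r in bot.trace(t,p)[:4]:
            m=r["region"]; ys,xs=np.nonzero(m)
            print(n,t,round(r["confidence"],2),np.round(r["rect"],1),"cen",xs.mean().round(1),ys.mean().round(1),m.sum(),"at0",at(p,xs.mean(),ys.mean(),0.02).round(4))
p=np.load("top.npy",allow_pickle=True).item()
save(p,"t_left.png",(90,150,260,290),4.5)
save(p,"t_right.png",(290,160,390,280),5)
E
```

```text
top stage 0.7 [344.1 219.3  82.  108.3] cen 340.4 219.8 4979 at0 [ 0.5149 -0.3196  0.02  ]
top stage 0.2 [278.7 283.9  26.4  48.7] cen 274.4 289.1 243 at0 [ 0.3214 -0.1385  0.02  ]
top boom 0.81 [119.4 219.4  43.4  67.1] cen 122.8 220.9 1024 at0 [0.4982 0.286  0.02  ]
top sleeve 0.65 [272.6 218.4  29.2  27.1] cen 272.4 217.6 459 at0 [ 0.5168 -0.1299  0.02  ]
top collar 0.74 [171.  190.6  30.4  23.1] cen 167.2 189.1 346 at0 [0.5897 0.1667 0.02  ]
top collar 0.55 [210.5 176.1  31.   28.2] cen 209.5 176.4 315 at0 [0.6285 0.0492 0.02  ]
top collar 0.55 [266.1 176.1  29.3  17.3] cen 261.4 174.0 291 at0 [ 0.6387 -0.0966  0.02  ]
side stage 0.97 [279.9 162.3  85.7  63.7] cen 281.8 161.6 2998 at0 [ 0.5088 -0.3144  0.02  ]
side boom 0.66 [255.1 354.   91.2  54.7] cen 253.5 355.3 1824 at0 [0.5058 0.278  0.02  ]
side mat 0.63 [277.9 253.   70.7  31.7] cen 272.4 255.3 1917 at0 [0.4963 0.0338 0.02  ]
side mat 0.48 [257.  352.8  96.8  57.9] cen 254.6 355.9 1980 at0 [0.5033 0.2788 0.02  ]
side sleeve 0.93 [294.2 245.3  19.6  32.6] cen 294.4 244.7 601 at0 [ 0.4445 -0.0067  0.02  ]
side sleeve 0.6 [272.1 205.9  23.9  27.1] cen 272.2 204.5 473 at0 [ 0.5172 -0.1325  0.02  ]
side sleeve 0.38 [256.9 353.8  91.9  57.3] cen 254.2 355.8 1911 at0 [0.5042 0.2787 0.02  ]
side collar 0.96 [223.2 303.8  30.8  39.7] cen 223.7 302.9 564 at0 [0.5899 0.1762 0.02  ]
side collar 0.69 [279.4 161.5  89.4  55.4] cen 281.9 162.0 3019 at0 [ 0.5081 -0.3128  0.02  ]
side collar 0.66 [217.6 258.4  33.   22.7] cen 218.9 256.5 508 at0 [0.6276 0.0579 0.02  ]
side collar 0.65 [279.1 253.8  70.3  34.6] cen 273.1 255.3 1964 at0 [0.4945 0.0334 0.02  ]
```

View pics/t_left.png

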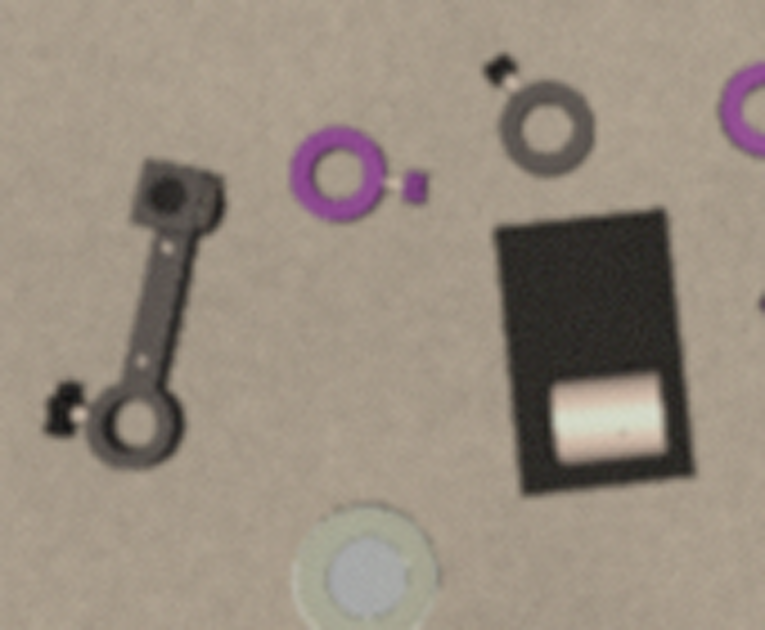

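View pics/t_right.png

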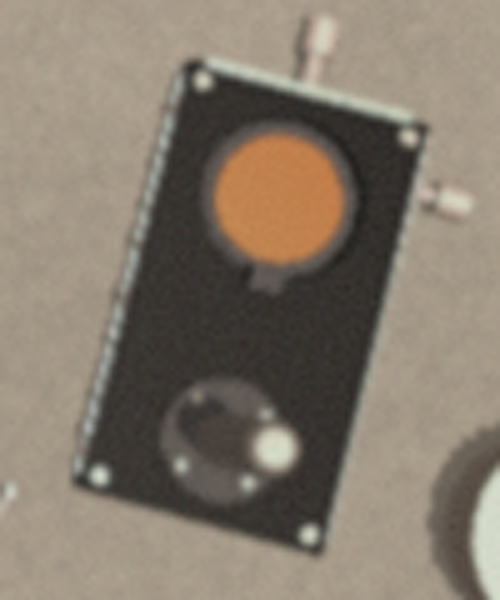

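```bash
python3 - <<'E'
from h import *
p=np.load("top.npy",allow_pickle=True).item()
L=lambda x,y:((x+.5)/4.5-.5+90,(y+.5)/4.5-.5+150)
R=lambda x,y:((x+.5)/5-.5+290,(y+.5)/5-.5+160)
def s(n,q,z): X=at(p,*q,z); print(n,np.round(q,1),X.round(4)); return X
pt=s("posttop",R(275,448),.152);fl=s("flange",R(219,440),.026);op=s("open",R(281,197),.02)
d=op-pt;print(np.hypot(*d[:2]),np.arctan2(d[1],d[0])); d=op-fl;print(np.hypot(*d[:2]),np.arctan2(d[1],d[0]))
c=[s("c",R(*q),.02) for q in [(186,60),(428,124),(322,553),(73,484)]]
print([np.linalg.norm(c[i]-c[(i+1)%4]) for i in range(4)])
hub=s("hub",L(136,425),.034); head=s("head",L(168,194),.060); d=head-hub;print(np.hypot(*d[:2]),np.arctan2(d[1],d[0]))
m=[s("m",L(*q),.004) for q in [(497,228),(664,209),(694,474),(522,494)]];print(sum(m)/4)
mx=(m[0]+m[1]-m[2]-m[3]);print("mat yaw",np.arctan2(mx[1],mx[0]),[np.linalg.norm(m[i]-m[(i+1)%4]) for i in range(4)])
s("sleeve top",L(608,418),.045);s("collar",L(548,128),.018)
g=s("colknob",L(500,69),.009)
p=np.load("side.npy",allow_pickle=True).item()
save(p,"s_boom.png",(205,320,310,384),7);save(p,"s_stage.png",(230,125,330,195),7);save(p,"s_mat.png",(190,220,320,285),6)
E
```

```text
posttop [344.6 249.2] [ 0.4377 -0.3011  0.152 ]
flange [333.4 247.6] [ 0.4378 -0.299   0.026 ]
open [345.8 199. ] [ 0.5736 -0.3348  0.02  ]
0.14001886630064153 -0.2428714091419997
0.1404046229868169 -0.2579047176811545
c [326.8 171.6] [ 0.65   -0.2812  0.02  ]
c [375.2 184.4] [ 0.6167 -0.4178  0.02  ]
c [354.  270.2] [ 0.3772 -0.3571  0.02  ]
c [304.2 256.4] [ 0.4117 -0.2195  0.02  ]
[np.float64(0.14053872433247566), np.float64(0.24711513723317952), np.float64(0.14191285992667718), np.float64(0.24608667907038675)]
hub [119.8 244.1] [0.4345 0.2865 0.034 ]
head [126.9 192.7] [0.5733 0.2673 0.06  ]
0.1401204694267676 -0.13789364338667623
m [200.1 200.3] [0.5618 0.0752 0.004 ]
m [237.2 196.1] [ 0.5762 -0.0296  0.004 ]
m [243.8 254.9] [ 0.4112 -0.0525  0.004 ]
m [205.6 259.4] [0.3966 0.0539 0.004 ]
[0.48644553 0.01175307 0.004     ]
mat yaw 0.13321606102532035 [np.float64(0.105854217252839), np.float64(0.16656146561936916), np.float64(0.10746317993017754), np.float64(0.16655463030772208)]
sleeve top [224.7 242.5] [ 4.454e-01 -2.000e-04  4.500e-02]
collar [211.4 178.1] [0.6242 0.044  0.018 ]
colknob [200.7 164.9] [0.6623 0.0763 0.009 ]
```

View pics/s_stage.png

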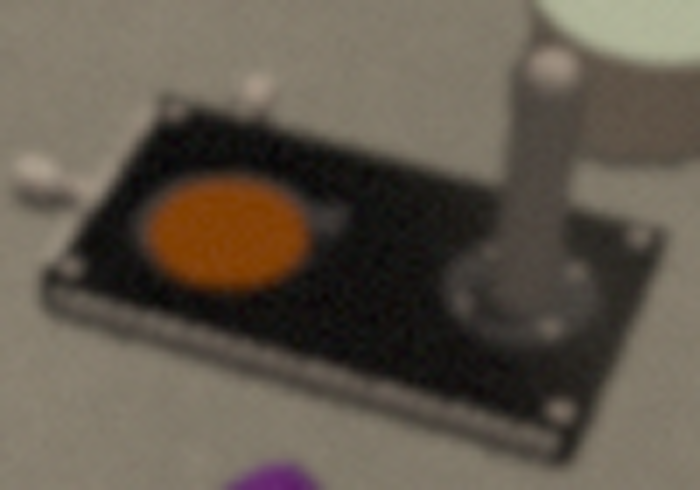

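View pics/s_mat.png

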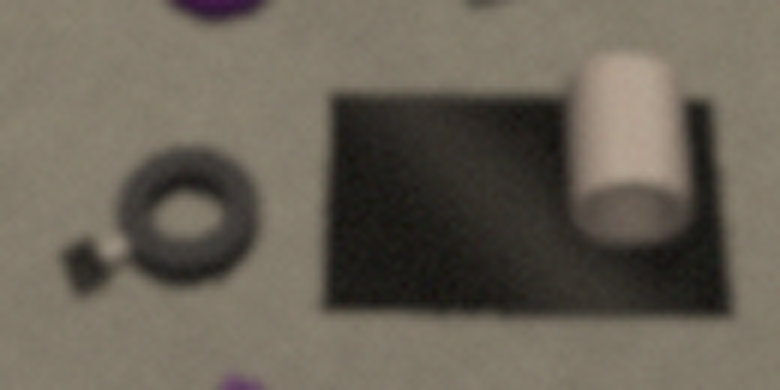

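View pics/s_boom.png

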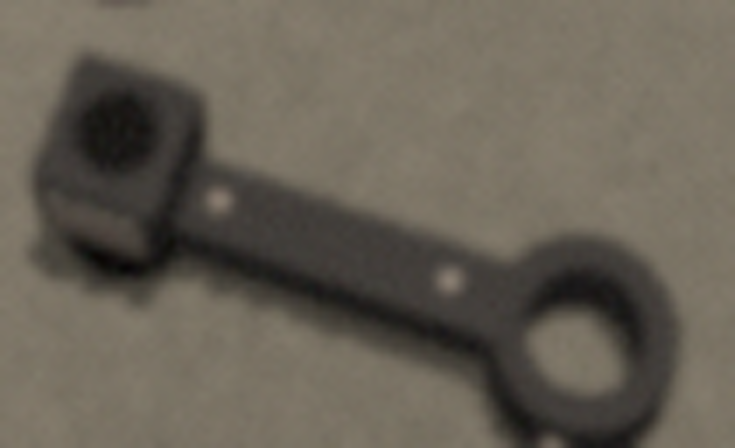

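```bash
python3 - <<'E'
from h import *
p=np.load("side.npy",allow_pickle=True).item()
def F(x,y,s,ox,oy): return ((x+.5)/s-.5+ox,(y+.5)/s-.5+oy)
def s(n,q,z): X=at(p,*q,z); print(n,np.round(q,1),X.round(4)); return X
s("posttop",F(553,62,7,230,125),.152);s("open",F(229,232,7,230,125),.02);s("flange",F(522,292,7,230,125),.026)
s("hub",F(590,337,7,205,320),.034);s("head",F(118,130,7,205,320),.06)
m=[s("mat",F(*q,6,190,220),.004) for q in [(333,95),(710,100),(731,313),(324,310)]];print(sum(m)/4)
s("collar",F(187,213,6,190,220),.012)
s("sleeve end near",F(632,213,6,190,220),.032);
s("sleeve cen",F(628,148,6,190,220),.045)
for X in [[.4382,-.300,.152],[.4345,.2865,.034]]: print(proj(p,X))
E
```

```text
posttop [308.6 133.4] [ 0.4385 -0.299   0.152 ]
open [262.3 157.7] [ 0.572 -0.323  0.02 ]
flange [304.1 166.3] [ 0.438  -0.2974  0.026 ]
hub [288.9 367.7] [0.4327 0.2949 0.034 ]
head [221.4 338.1] [0.5722 0.2686 0.06  ]
mat [245.1 235.4] [ 0.5765 -0.027   0.004 ]
mat [307.9 236.2] [ 0.4107 -0.0503  0.004 ]
mat [311.4 271.8] [0.3964 0.0556 0.004 ]
mat [243.6 271.2] [0.5616 0.0802 0.004 ]
[0.48628357 0.01461652 0.004     ]
collar [220.8 255.1] [0.6256 0.0482 0.012 ]
sleeve end near [294.9 255.1] [0.4412 0.0323 0.032 ]
sleeve cen [294.2 244.2] [0.4457 0.0097 0.045 ]
[308.68561028 133.21978632]
[288.32690342 363.0868969 ]
```

```bash
cat >> h.py <<'E'
def down(yaw_y,tilt=0.):
    # tool pointing down, tool y axis at world yaw; then tilt about tool y
    y=np.array([np.cos(yaw_y),np.sin(yaw_y),0]);z=np.array([0,0,-1.]);x=np.cross(y,z)
    return Rot.from_matrix(np.c_[x,y,z])*Rot.from_rotvec([0,tilt,0])
def plan(P,R,n=None):
    o=bot.get_obs();p=np.array(o["eef_pos"]);R0=Rot.from_quat(o["tool_rot"])
    rv=(R0.inv()*R).as_rotvec();D=np.array(P)-p
    loc=R0.inv().apply(D)
    print("t",o["clock"],"pos",p.round(4),"local shift/25mm",(loc/.025).round(2),"turn/.15",(rv/.15).round(2),"w",round(o["grip_width"],4),"F",o["ft_force"].round(1))
    if n:
        for i in range(n):
            Ri=R0*Rot.from_rotvec(rv*i/n)
            print(i,(Ri.inv().apply(D/n)/.025).round(2),(rv/n/.15).round(2))
E
python3 - <<'E'
from h import *
plan([.4439,.0102,.16],down(.134),18)
plan([.4439,.0102,.16],down(.134,-.7))
E
```

```text
t 0.75 pos [0.225  0.4465 0.2503] local shift/25mm [-15.67 -11.65   3.61] turn/.15 [ 0.   -0.    6.47] w 0.0858 F [ 0.4 -0.1 -0.7]
0 [-0.87 -0.65  0.2 ] [ 0.   -0.    0.36]
1 [-0.9 -0.6  0.2] [ 0.   -0.    0.36]
2 [-0.94 -0.55  0.2 ] [ 0.   -0.    0.36]
3 [-0.96 -0.5   0.2 ] [ 0.   -0.    0.36]
4 [-0.99 -0.45  0.2 ] [ 0.   -0.    0.36]
5 [-1.01 -0.39  0.2 ] [ 0.   -0.    0.36]
6 [-1.03 -0.34  0.2 ] [ 0.   -0.    0.36]
7 [-1.05 -0.28  0.2 ] [ 0.   -0.    0.36]
8 [-1.06 -0.22  0.2 ] [ 0.   -0.    0.36]
9 [-1.07 -0.17  0.2 ] [ 0.   -0.    0.36]
10 [-1.08 -0.11  0.2 ] [ 0.   -0.    0.36]
11 [-1.08 -0.05  0.2 ] [ 0.   -0.    0.36]
12 [-1.08  0.01  0.2 ] [ 0.   -0.    0.36]
13 [-1.08  0.07  0.2 ] [ 0.   -0.    0.36]
14 [-1.08  0.12  0.2 ] [ 0.   -0.    0.36]
15 [-1.07  0.18  0.2 ] [ 0.   -0.    0.36]
16 [-1.06  0.24  0.2 ] [ 0.   -0.    0.36]
17 [-1.04  0.3   0.2 ] [ 0.   -0.    0.36]
t 0.75 pos [0.225  0.4465 0.2503] local shift/25mm [-15.67 -11.65   3.61] turn/.15 [ 2.26 -4.29  6.19] w 0.0858 F [ 0.4 -0.1 -0.7]
```

```bash
python3 -m handwheel '[{"dx":-0.87,"dy":-0.65,"dz":0.2,"az":0.4},{"dx":-0.9,"dy":-0.6,"dz":0.2,"az":0.4},{"dx":-0.95,"dy":-0.55,"dz":0.2,"az":0.4},{"dx":-0.95,"dy":-0.5,"dz":0.2,"az":0.4},{"dx":-1,"dy":-0.45,"dz":0.2,"az":0.4},{"dx":-1,"dy":-0.4,"dz":0.2,"az":0.4},{"dx":-1,"dy":-0.3,"dz":0.2,"az":0.4},{"dx":-1,"dy":-0.25,"dz":0.2,"az":0.4},{"dx":-1,"dy":-0.2,"dz":0.2,"az":0.4},{"dx":-1,"dy":-0.15,"dz":0.2,"az":0.4},{"dx":-1,"dy":-0.1,"dz":0.2,"az":0.4},{"dx":-1,"dz":0.2,"az":0.4}]' 1
python3 - <<'E'
from h import *
plan([.4439,.0102,.16],down(.134),6)
E
```

```text
t 0.75 pos [0.225  0.4465 0.2503] local shift/25mm [-15.67 -11.65   3.61] turn/.15 [ 0.   -0.    6.47] w 0.0858 F [ 0.4 -0.1 -0.7]
0 [-2.61 -1.94  0.6 ] [ 0.   -0.    1.08]
1 [-2.89 -1.5   0.6 ] [ 0.   -0.    1.08]
2 [-3.09 -1.01  0.6 ] [ 0.   -0.    1.08]
3 [-3.22 -0.5   0.6 ] [ 0.   -0.    1.08]
4 [-3.25  0.02  0.6 ] [ 0.   -0.    1.08]
5 [-3.21  0.55  0.6 ] [ 0.   -0.    1.08]invalid input
```

```bash
python3 -m handwheel '[{"dx":-0.87,"dy":-0.65,"dz":0.2,"ax":0,"ay":0,"az":0.4},{"dx":-0.9,"dy":-0.6,"dz":0.2,"ax":0,"ay":0,"az":0.4},{"dx":-0.95,"dy":-0.55,"dz":0.2,"ax":0,"ay":0,"az":0.4},{"dx":-0.95,"dy":-0.5,"dz":0.2,"ax":0,"ay":0,"az":0.4},{"dx":-1,"dy":-0.45,"dz":0.2,"ax":0,"ay":0,"az":0.4},{"dx":-1,"dy":-0.4,"dz":0.2,"ax":0,"ay":0,"az":0.4},{"dx":-1,"dy":-0.3,"dz":0.2,"ax":0,"ay":0,"az":0.4},{"dx":-1,"dy":-0.25,"dz":0.2,"ax":0,"ay":0,"az":0.4},{"dx":-1,"dy":-0.2,"dz":0.2,"ax":0,"ay":0,"az":0.4},{"dx":-1,"dy":-0.15,"dz":0.2,"ax":0,"ay":0,"az":0.4},{"dx":-1,"dy":-0.1,"dz":0.2,"ax":0,"ay":0,"az":0.4},{"dx":-1,"dy":0,"dz":0.2,"ax":0,"ay":0,"az":0.4}]' 1
python3 - <<'E'
from h import *
plan([.4439,.0102,.16],down(.134),6)
E
```

```text
clock: 1.95
eef_pos: [0.3594, 0.1599, 0.1903]
tool_rot: [0.56, 0.828, 0.0, 0.0]
ft_force: [-0.3, -0.6, 0.8]
grip_width: 0.0854
t 1.95 pos [0.3594 0.1599 0.1903] local shift/25mm [-6.82  0.9   1.21] turn/.15 [ 0.   -0.    1.65] w 0.0854 F [-0.3 -0.6  0.8]
0 [-1.14  0.15  0.2 ] [ 0.   -0.    0.28]
1 [-1.13  0.2   0.2 ] [ 0.   -0.    0.28]
2 [-1.12  0.24  0.2 ] [ 0.   -0.    0.28]
3 [-1.11  0.29  0.2 ] [ 0.   -0.    0.28]
4 [-1.1   0.34  0.2 ] [ 0.   -0.    0.28]
5 [-1.08  0.38  0.2 ] [ 0.   -0.    0.28]
```

```bash
python3 -m handwheel '[{"dx":-0.97,"dy":0.15,"dz":0.15,"ax":0,"ay":0,"az":0.25},{"dx":-0.97,"dy":0.2,"dz":0.15,"ax":0,"ay":0,"az":0.25},{"dx":-0.97,"dy":0.25,"dz":0.15,"ax":0,"ay":0,"az":0.25},{"dx":-0.95,"dy":0.25,"dz":0.15,"ax":0,"ay":0,"az":0.2},{"dx":-0.95,"dy":0.3,"dz":0.15,"ax":0,"ay":0,"az":0.2},{"dx":-0.95,"dy":0.3,"dz":0.15,"ax":0,"ay":0,"az":0.2},{"dx":-0.95,"dy":0.35,"dz":0.15,"ax":0,"ay":0,"az":0.2},{"dx":0,"dy":0,"dz":0,"ax":0,"ay":-0.95,"az":0},{"dx":0,"dy":0,"dz":0,"ax":0,"ay":-0.95,"az":0},{"dx":0,"dy":0,"dz":0,"ax":0,"ay":-0.95,"az":0},{"dx":0,"dy":0,"dz":0,"ax":0,"ay":-0.95,"az":0},{"dx":0,"dy":0,"dz":0,"ax":0,"ay":-0.9,"az":0}]' 1
python3 - <<'E'
from h import *
plan([.4439,.0102,.1],down(.134,-.7),3)
plan([.4439,.0102,.032],down(.134,-.7))
p=bot.camera("side");save(p,"s1.png",s=1.5)
p=bot.camera("wrist");save(p,"w1.png",s=1.5)
E
```

```text
clock: 3.15
eef_pos: [0.4493, 0.0122, 0.1651]
tool_rot: [0.611, 0.711, -0.225, 0.265]
ft_force: [-0.8, 0.1, -1.5]
grip_width: 0.0854
t 3.15 pos [0.4493 0.0122 0.1651] local shift/25mm [ 1.66 -0.23  2.  ] turn/.15 [0.1  0.06 0.08] w 0.0854 F [-0.8  0.1 -1.5]
0 [ 0.55 -0.08  0.67] [0.03 0.02 0.03]
1 [ 0.55 -0.08  0.67] [0.03 0.02 0.03]
2 [ 0.55 -0.08  0.67] [0.03 0.02 0.03]
t 3.15 pos [0.4493 0.0122 0.1651] local shift/25mm [ 3.43 -0.24  4.07] turn/.15 [0.1  0.06 0.08] w 0.0854 F [-0.8  0.1 -1.5]
```

View pics/s1.png

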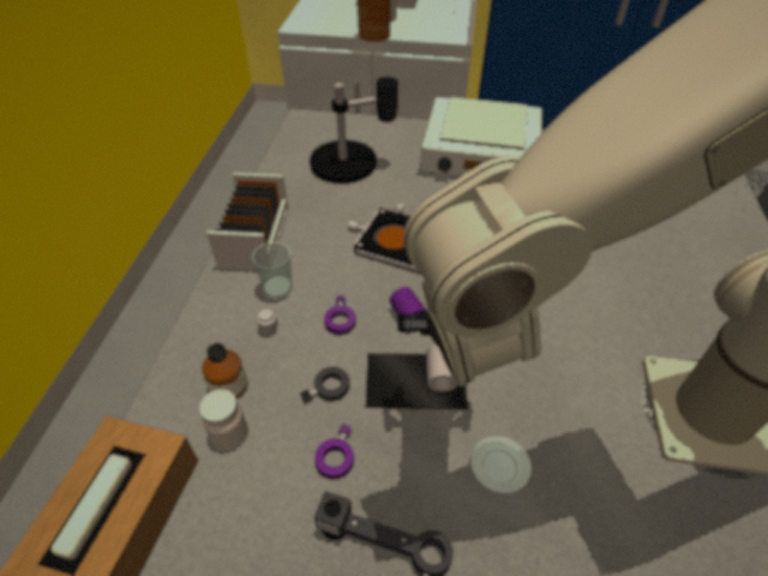

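View pics/w1.png

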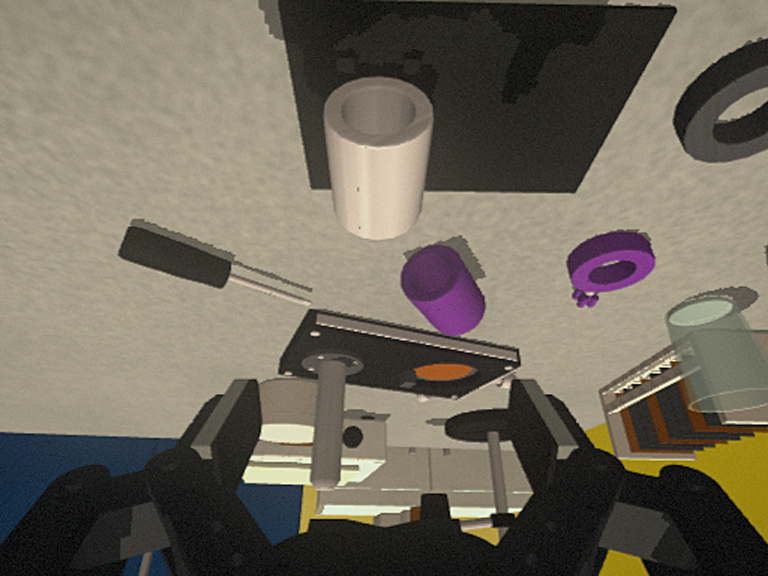

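```bash
python3 -m handwheel '[{"dx":0.65,"dy":-0.05,"dz":0.8,"ax":0.05,"ay":0.03,"az":0.04},{"dx":0.65,"dy":-0.05,"dz":0.8,"ax":0.05,"ay":0.03,"az":0.04},{"dx":0.65,"dy":-0.05,"dz":0.8,"ax":0,"ay":0,"az":0},{"dx":0.6,"dy":-0.05,"dz":0.6,"ax":0,"ay":0,"az":0},{"dx":0.4,"dy":-0.05,"dz":0.4,"ax":0,"ay":0,"az":0},{"dx":0,"dy":0,"dz":0,"ax":0,"ay":0,"az":0},{"dx":0,"dy":0,"dz":0,"ax":0,"ay":0,"az":0}]' 1
python3 - <<'E'
from h import *
plan([.4439,.0102,.032],down(.134,-.7))
p=bot.camera("wrist");save(p,"w2.png",s=1.5)
p=bot.camera("top");save(p,"t2.png",(150,150,320,300),4)
E
```

```text
clock: 3.95
eef_pos: [0.4423, 0.0121, 0.0521]
tool_rot: [0.619, 0.708, -0.226, 0.255]
ft_force: [0.5, 0.4, -0.2]
grip_width: 0.0854
t 3.95 pos [0.4423 0.0121 0.0521] local shift/25mm [0.45 0.06 0.67] turn/.15 [-0.03 -0.03  0.  ] w 0.0854 F [ 0.5  0.4 -0.2]
```

View pics/w2.png

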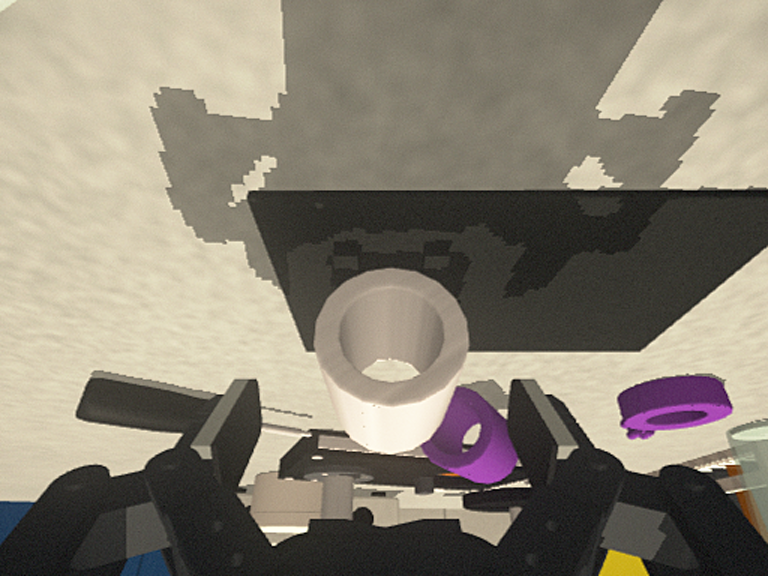

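```bash
python3 -m handwheel '[{"dx":0.25,"dy":0.04,"dz":0.35,"ax":0,"ay":0,"az":0},{"dx":0.2,"dy":0.04,"dz":0.3,"ax":0,"ay":0,"az":0},{"dx":0,"dy":0,"dz":0,"ax":0,"ay":0,"az":0},{"dx":0,"dy":0,"dz":0,"ax":0,"ay":0,"az":0}]' 1
python3 -m handwheel '[{"dx":0,"dy":0,"dz":0,"ax":0,"ay":0,"az":0},{"dx":0,"dy":0,"dz":0,"ax":0,"ay":0,"az":0},{"dx":0,"dy":0,"dz":0,"ax":0,"ay":0,"az":0},{"dx":0,"dy":0,"dz":0,"ax":0,"ay":0,"az":0},{"dx":0,"dy":0,"dz":0,"ax":0,"ay":0,"az":0},{"dx":0,"dy":0,"dz":0,"ax":0,"ay":0,"az":0},{"dx":0,"dy":0,"dz":0,"ax":0,"ay":0,"az":0}]' -1
python3 - <<'E'
from h import *
plan([.4439,.0102,.032],down(.134,-.7))
p=bot.camera("wrist");save(p,"w3.png",s=1.5)
E
```

```text
clock: 4.45
eef_pos: [0.4436, 0.0107, 0.0315]
tool_rot: [0.619, 0.708, -0.227, 0.255]
ft_force: [-0.4, -0.0, -0.2]
grip_width: 0.0854
clock: 5.15
eef_pos: [0.4447, 0.0113, 0.0324]
tool_rot: [0.619, 0.708, -0.225, 0.256]
ft_force: [-0.4, 3.8, 6.3]
grip_width: 0.0493
t 5.15 pos [0.4447 0.0113 0.0324] local shift/25mm [-0.02 -0.04  0.04] turn/.15 [-0.01 -0.03  0.  ] w 0.0493 F [-0.4  3.8  6.3]
```

View pics/w3.png

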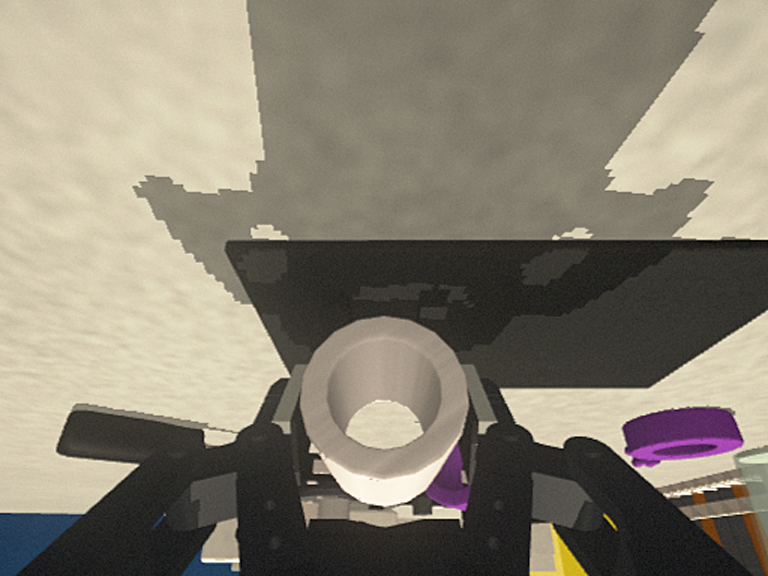

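```bash
python3 -m handwheel '[{"dx":-0.25,"dy":0,"dz":-0.3,"ax":0,"ay":0,"az":0},{"dx":-0.5,"dy":0,"dz":-0.6,"ax":0,"ay":0,"az":0},{"dx":-0.5,"dy":0,"dz":-0.6,"ax":0,"ay":0,"az":0},{"dx":-0.5,"dy":0,"dz":-0.6,"ax":0,"ay":0,"az":0},{"dx":-0.25,"dy":0.2,"dz":-0.3,"ax":0,"ay":0.5,"az":0},{"dx":0,"dy":0.4,"dz":0,"ax":0,"ay":0.9,"az":0},{"dx":0,"dy":0.5,"dz":0,"ax":0,"ay":0.9,"az":0},{"dx":0,"dy":0.5,"dz":0,"ax":0,"ay":0.9,"az":0},{"dx":0,"dy":0.5,"dz":0,"ax":0,"ay":0.9,"az":0},{"dx":0,"dy":0.5,"dz":0,"ax":0,"ay":0.9,"az":0},{"dx":0,"dy":0.4,"dz":0,"ax":0,"ay":0.9,"az":0},{"dx":0,"dy":0.3,"dz":0,"ax":0,"ay":0.9,"az":0}]' -1
python3 -m handwheel '[{"dx":0,"dy":0,"dz":0,"ax":0,"ay":0.9,"az":0},{"dx":0,"dy":0,"dz":0,"ax":0,"ay":0.9,"az":0},{"dx":0,"dy":0,"dz":0,"ax":0,"ay":0.9,"az":0},{"dx":0,"dy":0,"dz":0,"ax":0,"ay":0.9,"az":0},{"dx":0,"dy":0,"dz":0,"ax":0,"ay":0,"az":0},{"dx":0,"dy":0,"dz":0,"ax":0,"ay":0,"az":0}]' -1
python3 - <<'E'
from h import *
plan([.528,.0208,.046],down(.134,.8708))
p=bot.camera("side");save(p,"s4.png",s=1.5);np.save("side4.npy",p,allow_pickle=True)
p=bot.camera("top");save(p,"t4.png",(150,150,320,300),4)
E
```

```text
clock: 6.4
eef_pos: [0.5259, 0.0215, 0.1103]
tool_rot: [0.65, 0.742, 0.107, -0.124]
ft_force: [-0.6, 0.6, -2.5]
grip_width: 0.049
clock: 7.0
eef_pos: [0.5252, 0.0214, 0.1082]
tool_rot: [0.6, 0.682, 0.273, -0.317]
ft_force: [0.4, -0.5, -1.3]
grip_width: 0.0491
t 7.0 pos [0.5252 0.0214 0.1082] local shift/25mm [-1.92  0.13  1.59] turn/.15 [-0.02  0.05 -0.05] w 0.0491 F [ 0.4 -0.5 -1.3]
```

View pics/s4.png

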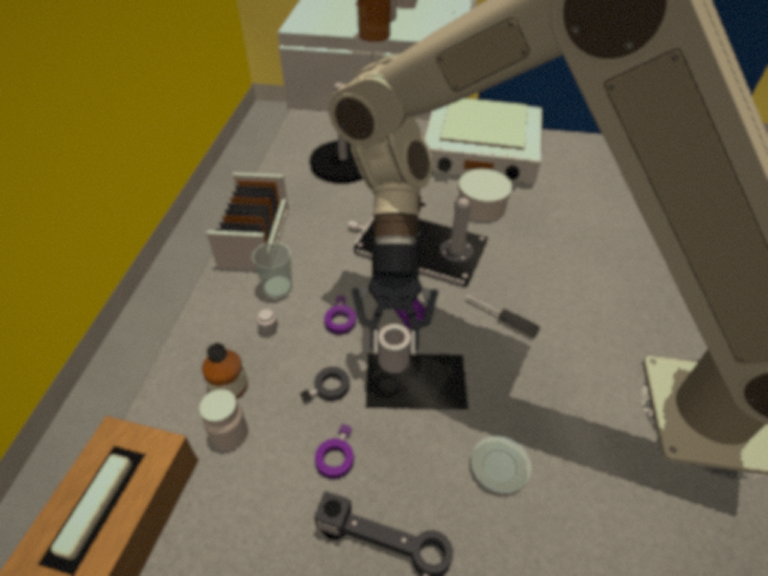

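View pics/t4.png

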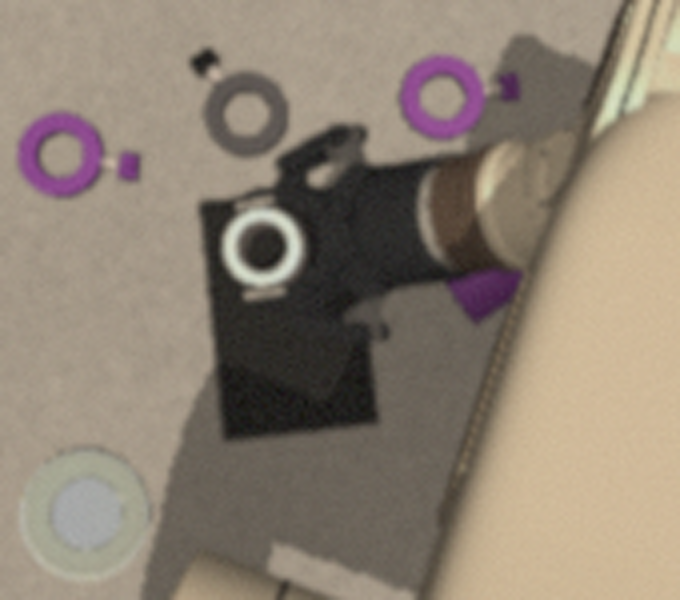

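```bash
python3 -m handwheel '[{"dx":-0.4,"dy":0.05,"dz":0.33,"ax":-0.02,"ay":0.05,"az":-0.05},{"dx":-0.4,"dy":0.04,"dz":0.33,"ax":0,"ay":0,"az":0},{"dx":-0.4,"dy":0.04,"dz":0.33,"ax":0,"ay":0,"az":0},{"dx":-0.3,"dy":0,"dz":0.25,"ax":0,"ay":0,"az":0},{"dx":-0.15,"dy":0,"dz":0.12,"ax":0,"ay":0,"az":0},{"dx":0,"dy":0,"dz":0,"ax":0,"ay":0,"az":0},{"dx":0,"dy":0,"dz":0,"ax":0,"ay":0,"az":0}]' -1
python3 - <<'E'
from h import *
plan([.528,.0208,.046],down(.134,.8708))
p=bot.camera("side");save(p,"s5.png",(220,190,330,290),6)
p=bot.camera("wrist");save(p,"w5.png",s=1)
E
```

```text
clock: 7.8
eef_pos: [0.5295, 0.0218, 0.0562]
tool_rot: [0.596, 0.683, 0.279, -0.317]
ft_force: [0.2, 0.3, -2.2]
grip_width: 0.0492
t 7.8 pos [0.5295 0.0218 0.0562] local shift/25mm [-0.33 -0.07  0.24] turn/.15 [ 0.01 -0.01  0.02] w 0.0492 F [ 0.2  0.3 -2.2]
```

View pics/s5.png

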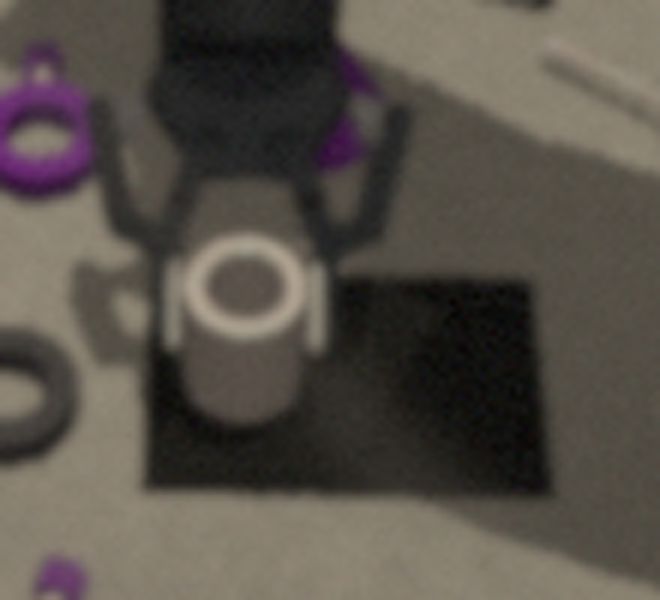

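View pics/w5.png

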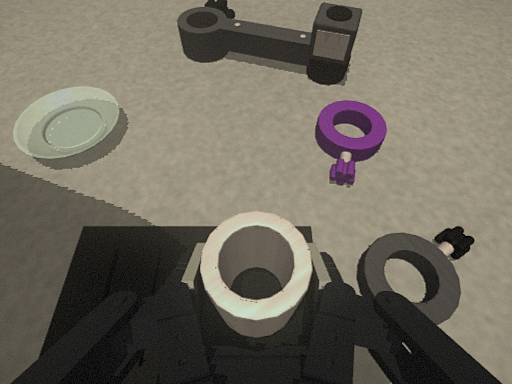

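```bash
python3 -m handwheel '[{"dx":-0.1,"dy":0,"dz":0.08,"ax":0,"ay":0,"az":0},{"dx":-0.1,"dy":0,"dz":0.08,"ax":0,"ay":0,"az":0},{"dx":0,"dy":0,"dz":0,"ax":0,"ay":0,"az":0},{"dx":0,"dy":0,"dz":0,"ax":0,"ay":0,"az":0}]' -1
python3 -m handwheel '[{"dx":-0.04,"dy":0,"dz":0.03,"ax":0,"ay":0,"az":0},{"dx":-0.04,"dy":0,"dz":0.03,"ax":0,"ay":0,"az":0},{"dx":0,"dy":0,"dz":0,"ax":0,"ay":0,"az":0}]' -1
python3 -m handwheel '[{"dx":-0.04,"dy":0,"dz":0.03,"ax":0,"ay":0,"az":0},{"dx":0,"dy":0,"dz":0,"ax":0,"ay":0,"az":0}]' -1
```

```text
clock: 8.3
eef_pos: [0.5294, 0.0217, 0.0497]
tool_rot: [0.596, 0.683, 0.279, -0.317]
ft_force: [0.1, -0.6, -2.7]
grip_width: 0.0491
clock: 8.6
eef_pos: [0.5296, 0.0215, 0.0475]
tool_rot: [0.596, 0.683, 0.279, -0.317]
ft_force: [0.4, -0.1, 0.1]
grip_width: 0.0491
clock: 8.8
eef_pos: [0.5297, 0.0215, 0.0475]
tool_rot: [0.596, 0.683, 0.28, -0.317]
ft_force: [-1.6, -2.2, 5.6]
grip_width: 0.0494
```

```bash
python3 -m handwheel '[{"dx":0,"dy":0,"dz":0,"ax":0,"ay":0,"az":0},{"dx":0,"dy":0,"dz":0,"ax":0,"ay":0,"az":0},{"dx":0,"dy":0,"dz":0,"ax":0,"ay":0,"az":0},{"dx":0,"dy":0,"dz":0,"ax":0,"ay":0,"az":0},{"dx":0,"dy":0,"dz":0,"ax":0,"ay":0,"az":0}]' 1
python3 - <<'E'
from h import *
p=bot.camera("wrist");save(p,"w6.png",s=1)
p=bot.camera("top");save(p,"t6.png",(150,150,320,300),4)
E
```

```text
clock: 9.3
eef_pos: [0.5295, 0.0215, 0.046]
tool_rot: [0.596, 0.683, 0.279, -0.317]
ft_force: [0.2, -1.1, 0.8]
grip_width: 0.0853
```

View pics/w6.png

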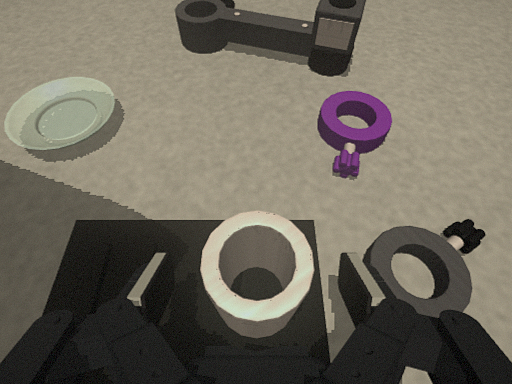

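```bash
python3 -m handwheel '[{"dx":0,"dy":0,"dz":-0.5,"ax":0,"ay":0,"az":0},{"dx":0,"dy":0,"dz":-1,"ax":0,"ay":0,"az":0},{"dx":0,"dy":0,"dz":-1,"ax":0,"ay":0,"az":0},{"dx":0,"dy":0,"dz":-1,"ax":0,"ay":0,"az":0},{"dx":0.3,"dy":0,"dz":-1,"ax":0,"ay":-0.5,"az":0},{"dx":0.3,"dy":0,"dz":-1,"ax":0,"ay":-0.9,"az":0},{"dx":0,"dy":0,"dz":-1,"ax":0,"ay":-0.9,"az":0},{"dx":0,"dy":0,"dz":-0.5,"ax":0,"ay":-0.9,"az":0},{"dx":0,"dy":0,"dz":0,"ax":0,"ay":-0.9,"az":0},{"dx":0,"dy":0,"dz":0,"ax":0,"ay":-0.9,"az":0},{"dx":0,"dy":0,"dz":0,"ax":0,"ay":-0.8,"az":0}]' 1
python3 - <<'E'
from h import *
p=bot.camera("top");save(p,"t7.png",(90,150,260,290),4.5);np.save("top7.npy",p,allow_pickle=True)
plan([.5076,.2775,.16],down(1.433),14); print(bot.get_obs()["joint_pos"].round(2))
E
```

```text
clock: 10.5
eef_pos: [0.5449, -0.0931, 0.1791]
tool_rot: [0.658, 0.753, 0.001, 0.004]
ft_force: [-0.5, 0.6, -0.6]
grip_width: 0.0851
t 10.55 pos [ 0.5445 -0.0902  0.1791] local shift/25mm [14.77  0.57  0.69] turn/.15 [ 0.02  0.06 -8.63] w 0.0852 F [-1.5  1.5 -0.2]
0 [1.06 0.04 0.05] [ 0.    0.   -0.62]
1 [1.05 0.14 0.05] [ 0.    0.   -0.62]
2 [1.03 0.23 0.05] [ 0.    0.   -0.62]
3 [1.   0.33 0.05] [ 0.    0.   -0.62]
4 [0.97 0.42 0.05] [ 0.    0.   -0.62]
5 [0.93 0.51 0.05] [ 0.    0.   -0.62]
6 [0.88 0.59 0.05] [ 0.    0.   -0.62]
7 [0.82 0.67 0.05] [ 0.    0.   -0.62]
8 [0.75 0.74 0.05] [ 0.    0.   -0.62]
9 [0.68 0.81 0.05] [ 0.    0.   -0.62]
10 [0.6  0.87 0.05] [ 0.    0.   -0.62]
11 [0.52 0.92 0.05] [ 0.    0.   -0.62]
12 [0.43 0.96 0.05] [ 0.    0.   -0.62]
13 [0.34 1.   0.05] [ 0.    0.   -0.62]
[-0.16  0.38  0.    1.19 -0.    1.27]
```

View pics/t7.png

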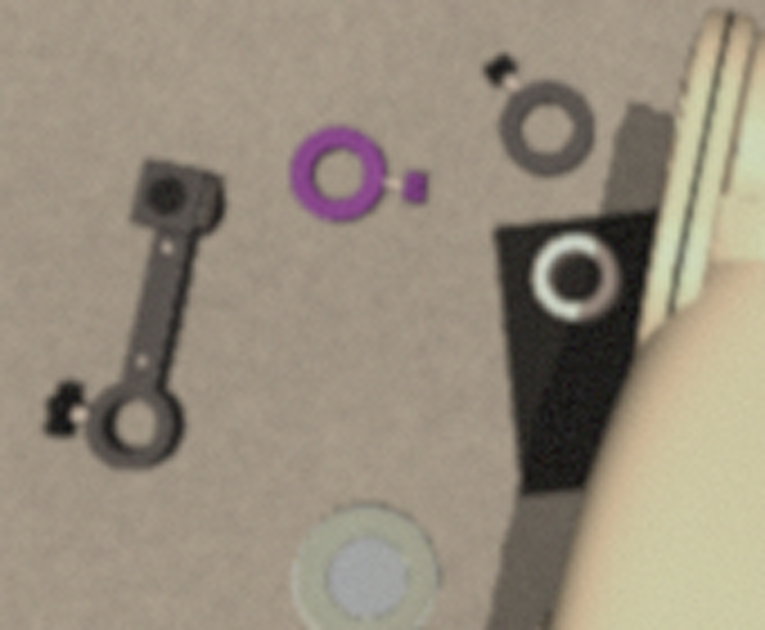

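```bash
python3 -m handwheel '[{"dx":1,"dy":0.05,"dz":0,"ax":0,"ay":0.05,"az":-0.6},{"dx":1,"dy":0.15,"dz":0,"ax":0,"ay":0,"az":-0.6},{"dx":1,"dy":0.25,"dz":0,"ax":0,"ay":0,"az":-0.6},{"dx":1,"dy":0.33,"dz":0,"ax":0,"ay":0,"az":-0.6},{"dx":0.97,"dy":0.42,"dz":0,"ax":0,"ay":0,"az":-0.6},{"dx":0.93,"dy":0.5,"dz":0,"ax":0,"ay":0,"az":-0.6},{"dx":0.88,"dy":0.6,"dz":0,"ax":0,"ay":0,"az":-0.6},{"dx":0.82,"dy":0.67,"dz":0,"ax":0,"ay":0,"az":-0.6},{"dx":0.75,"dy":0.75,"dz":0,"ax":0,"ay":0,"az":-0.6},{"dx":0.68,"dy":0.8,"dz":0,"ax":0,"ay":0,"az":-0.6},{"dx":0.6,"dy":0.87,"dz":0,"ax":0,"ay":0,"az":-0.6},{"dx":0.5,"dy":0.9,"dz":0,"ax":0,"ay":0,"az":-0.6}]' 1
python3 - <<'E'
from h import *
plan([.5076,.2775,.13],down(1.433),4)
E
```

```text
clock: 11.75
eef_pos: [0.5198, 0.2201, 0.18]
tool_rot: [0.175, 0.985, 0.005, -0.001]
ft_force: [0.0, -1.2, -0.0]
grip_width: 0.0852
t 11.75 pos [0.5198 0.2201 0.18  ] local shift/25mm [1.24 1.97 2.02] turn/.15 [ 0.07 -0.01 -1.43] w 0.0852 F [ 0.  -1.2 -0. ]
0 [0.31 0.49 0.51] [ 0.02 -0.   -0.36]
1 [0.28 0.51 0.5 ] [ 0.02 -0.   -0.36]
2 [0.26 0.52 0.5 ] [ 0.02 -0.   -0.36]
3 [0.23 0.54 0.5 ] [ 0.02 -0.   -0.36]
```

```bash
python3 -m handwheel '[{"dx":0.3,"dy":0.5,"dz":0.5,"ax":0.02,"ay":0,"az":-0.35},{"dx":0.28,"dy":0.5,"dz":0.5,"ax":0.02,"ay":0,"az":-0.35},{"dx":0.25,"dy":0.5,"dz":0.5,"ax":0.02,"ay":0,"az":-0.35},{"dx":0.2,"dy":0.4,"dz":0.4,"ax":0,"ay":0,"az":-0.35},{"dx":0,"dy":0,"dz":0,"ax":0,"ay":0,"az":0},{"dx":0,"dy":0,"dz":0,"ax":0,"ay":0,"az":0}]' 1
python3 - <<'E'
from h import *
plan([.5076,.2775,.024],down(1.433))
p=bot.camera("wrist");save(p,"w8.png",s=1.5);np.save("wr8.npy",p,allow_pickle=True)
for X in [[.4343,.2875,.034],[.5076,.2775,.034],[.573,.2682,.06]]: print(proj(p,X)*1.5)
E
```

```text
clock: 12.35
eef_pos: [0.5082, 0.2717, 0.132]
tool_rot: [0.073, 0.997, -0.0, -0.001]
ft_force: [0.4, 0.0, 0.2]
grip_width: 0.0856
t 12.35 pos [0.5082 0.2717 0.132 ] local shift/25mm [0.05 0.23 4.32] turn/.15 [-0.01 -0.01 -0.05] w 0.0856 F [0.4 0.  0.2]
[392.1416456  162.90322305]
[392.88448201 304.66118976]
[393.75619883 436.85197759]
```

View pics/w8.png

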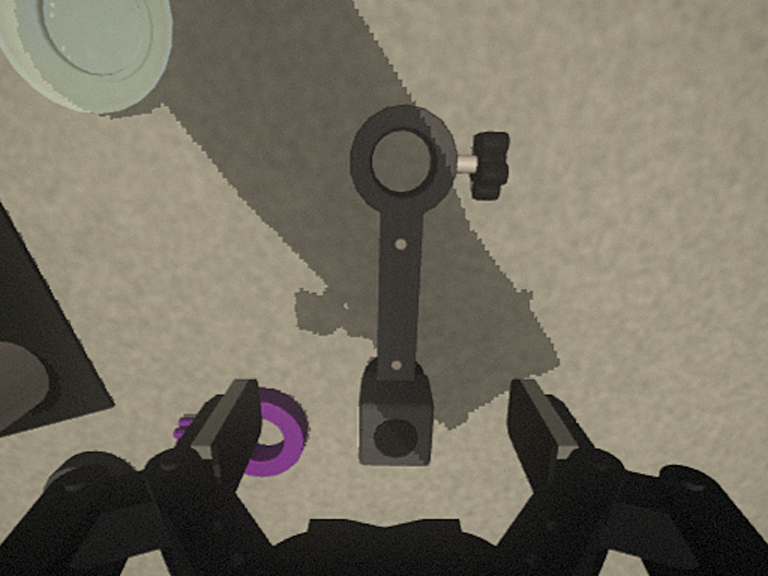

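```bash
python3 - <<'E'
from h import *
p=np.load("wr8.npy",allow_pickle=True).item()
f=lambda u,v:((u+.5)/1.5-.5,(v+.5)/1.5-.5)
h=at(p,*f(403,159.5),.034);c=at(p,*f(396,438),.06);s1=at(p,*f(401,244),.034);s2=at(p,*f(396.5,366),.034);lens=at(p,*f(393,372),.034)
for a in(h,c,s1,s2):print(a.round(4))
d=c-h;print(np.hypot(*d[:2]),np.arctan2(d[1],d[0]));d=s2-s1;print(np.hypot(*d[:2]),np.arctan2(d[1],d[0]))
# side, top with hub outer circle
p=np.load("side.npy",allow_pickle=True).item()
print([ (proj(p,[h[0]+.027*np.cos(a),h[1]+.027*np.sin(a),.034])-[205,320])*7 for a in (0,1.57,3.14,4.71)])
p=np.load("top.npy",allow_pickle=True).item()
print([ (proj(p,[h[0]+.027*np.cos(a),h[1]+.027*np.sin(a),.034])-[90,150])*4.5 for a in (0,1.57,3.14,4.71)])
E
```

```text
[0.4334 0.2929 0.034 ]
[0.5737 0.2692 0.06  ]
[0.4748 0.2863 0.034 ]
[0.5447 0.2742 0.034 ]
0.14234302050114495 -0.16723879139022663
0.07094451336305153 -0.17103222166600499
[array([489.87640663, 310.18182381]), array([576.29942664, 429.37651018]), array([681.37209333, 341.95246379]), array([593.90574206, 227.65010618])]
[array([126.18002674, 380.12410067]), array([ 79.15899014, 423.81220137]), array([121.13177213, 469.81248569]), array([168.22417592, 425.97413595])]
```

```bash
python3 - <<'E'
from h import *
plan([.5065,.279,.024],down(1.404),5)
E
```

```text
t 12.4 pos [0.5088 0.2717 0.1328] local shift/25mm [0.13 0.28 4.35] turn/.15 [-0.   -0.    0.14] w 0.0857 F [-0.4 -0.1  0.2]
0 [0.03 0.06 0.87] [-0.   -0.    0.03]
1 [0.03 0.06 0.87] [-0.   -0.    0.03]
2 [0.03 0.05 0.87] [-0.   -0.    0.03]
3 [0.03 0.05 0.87] [-0.   -0.    0.03]
4 [0.03 0.05 0.87] [-0.   -0.    0.03]
```

```bash
python3 -m handwheel '[{"dx":0.04,"dy":0.14,"dz":0.6,"ax":0,"ay":0,"az":0.14},{"dx":0.04,"dy":0.14,"dz":0.9,"ax":0,"ay":0,"az":0},{"dx":0.04,"dy":0,"dz":0.9,"ax":0,"ay":0,"az":0},{"dx":0,"dy":0,"dz":0.9,"ax":0,"ay":0,"az":0},{"dx":0,"dy":0,"dz":0.6,"ax":0,"ay":0,"az":0},{"dx":0,"dy":0,"dz":0.3,"ax":0,"ay":0,"az":0},{"dx":0,"dy":0,"dz":0,"ax":0,"ay":0,"az":0},{"dx":0,"dy":0,"dz":0,"ax":0,"ay":0,"az":0}]' 1
python3 - <<'E'
from h import *
plan([.5065,.279,.024],down(1.404))
p=bot.camera("wrist");save(p,"w9.png",s=1.5);np.save("wr9.npy",p,allow_pickle=True)
E
```

```text
clock: 13.2
eef_pos: [0.5077, 0.2797, 0.029]
tool_rot: [0.084, 0.997, 0.001, 0.001]
ft_force: [-0.7, -0.1, -0.1]
grip_width: 0.0854
t 13.2 pos [0.5077 0.2797 0.029 ] local shift/25mm [ 0.04 -0.04  0.2 ] turn/.15 [ 0.01  0.01 -0.  ] w 0.0854 F [-0.7 -0.1 -0.1]
```

View pics/w9.png

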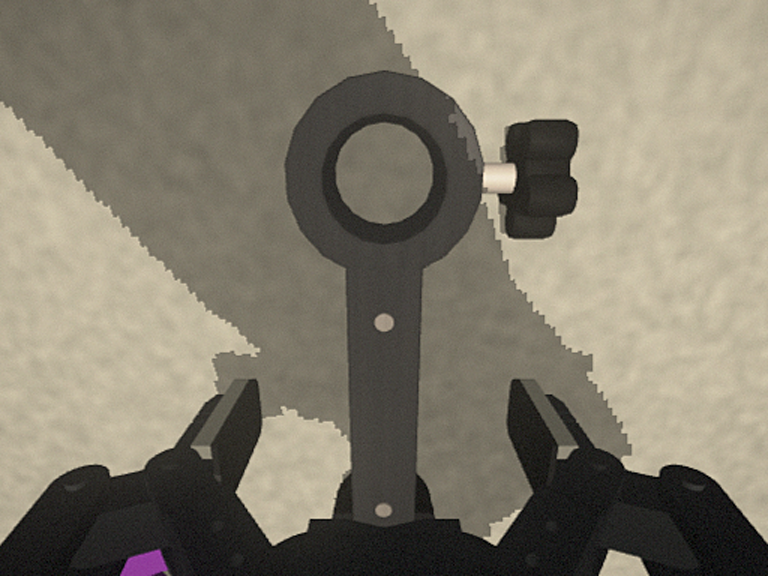

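```bash
python3 -m handwheel '[{"dx":0,"dy":0,"dz":0.16,"ax":0,"ay":0,"az":0},{"dx":0,"dy":0,"dz":0,"ax":0,"ay":0,"az":0}]' 1
python3 -m handwheel '[{"dx":0,"dy":0,"dz":0,"ax":0,"ay":0,"az":0},{"dx":0,"dy":0,"dz":0,"ax":0,"ay":0,"az":0},{"dx":0,"dy":0,"dz":0,"ax":0,"ay":0,"az":0},{"dx":0,"dy":0,"dz":0,"ax":0,"ay":0,"az":0},{"dx":0,"dy":0,"dz":0,"ax":0,"ay":0,"az":0},{"dx":0,"dy":0,"dz":0,"ax":0,"ay":0,"az":0},{"dx":0,"dy":0,"dz":0,"ax":0,"ay":0,"az":0},{"dx":0,"dy":0,"dz":0,"ax":0,"ay":0,"az":0}]' -1
python3 - <<'E'
from h import *
p=bot.camera("wrist");save(p,"w10.png",s=1.5);np.save("wr10.npy",p,allow_pickle=True)
o=bot.get_obs();print(o["eef_pos"],o["tool_rot"])
f=lambda u,v:((u+.5)/1.5-.5,(v+.5)/1.5-.5)
plan([.4383+.074*np.cos(.248),-.300-.074*np.sin(.248),.25],down(-.248+np.pi/2),12)
E
```

```text
clock: 13.45
eef_pos: [0.5071, 0.2798, 0.0244]
tool_rot: [0.083, 0.997, 0.001, 0.0]
ft_force: [-0.5, 0.4, -0.3]
grip_width: 0.0851
clock: 14.25
eef_pos: [0.5071, 0.2797, 0.0243]
tool_rot: [0.083, 0.997, 0.0, 0.0]
ft_force: [0.0, -0.3, 1.6]
grip_width: 0.0209
[0.50709219 0.27972782 0.02427299] [8.31834559e-02 9.96534160e-01 4.06659135e-04 1.26355299e-04]
t 14.3 pos [0.5071 0.2797 0.0243] local shift/25mm [ -4.08 -23.56  -9.05] turn/.15 [0.01 0.   0.54] w 0.0213 F [-0.6  0.2  1.8]
0 [-0.34 -1.96 -0.75] [0.   0.   0.05]
1 [-0.35 -1.96 -0.75] [0.   0.   0.05]
2 [-0.37 -1.96 -0.75] [0.   0.   0.05]
3 [-0.38 -1.96 -0.75] [0.   0.   0.05]
4 [-0.39 -1.95 -0.75] [0.   0.   0.05]
5 [-0.41 -1.95 -0.75] [0.   0.   0.05]
6 [-0.42 -1.95 -0.75] [0.   0.   0.05]
7 [-0.43 -1.95 -0.75] [0.   0.   0.05]
8 [-0.45 -1.94 -0.75] [0.   0.   0.05]
9 [-0.46 -1.94 -0.75] [0.   0.   0.05]
10 [-0.47 -1.94 -0.75] [0.   0.   0.05]
11 [-0.49 -1.93 -0.75] [0.   0.   0.05]
```

View pics/w10.png

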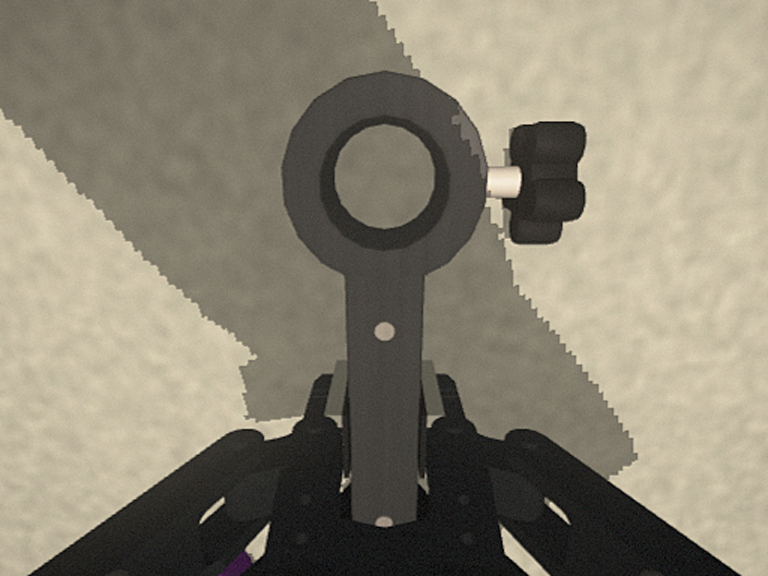

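```bash
python3 - <<'E'
from h import *
p=np.load("wr10.npy",allow_pickle=True).item()
f=lambda u,v:((u+.5)/1.5-.5,(v+.5)/1.5-.5)
T=np.array([0.50709219,0.27972782,0.02427299]);R=Rot.from_quat([8.31834559e-02,9.96534160e-01,4.06659135e-04,1.26355299e-04])
for q,z in [((385,171.5),.034),((385,330),.034),((384.5,177),.0)]:
    X=at(p,*f(*q),z);print(X.round(4),R.inv().apply(X-T).round(4))
E
python3 -m handwheel '[{"dx":0,"dy":0,"dz":-0.2,"ax":0,"ay":0,"az":0},{"dx":0,"dy":0,"dz":-0.4,"ax":0,"ay":0,"az":0},{"dx":0,"dy":0,"dz":-0.8,"ax":0,"ay":0,"az":0},{"dx":0,"dy":0,"dz":-1,"ax":0,"ay":0,"az":0},{"dx":0,"dy":0,"dz":-1,"ax":0,"ay":0,"az":0},{"dx":0,"dy":0,"dz":-1,"ax":0,"ay":0,"az":0},{"dx":0,"dy":-0.4,"dz":-1,"ax":0,"ay":0,"az":0},{"dx":0,"dy":-0.8,"dz":-1,"ax":0,"ay":0,"az":0.04},{"dx":0,"dy":-1,"dz":-1,"ax":0,"ay":0,"az":0.04},{"dx":0,"dy":-1,"dz":-0.6,"ax":0,"ay":0,"az":0.04},{"dx":0,"dy":-1,"dz":0,"ax":0,"ay":0,"az":0.04},{"dx":0,"dy":-1,"dz":0,"ax":0,"ay":0,"az":0.04}]' -1
python3 - <<'E'
from h import *
plan([.4383+.074*np.cos(.248),-.300-.074*np.sin(.248),.215],down(-.248+np.pi/2),18)
p=bot.camera("wrist");save(p,"w11.png",s=1)
E
```

```text
[0.4316 0.2934 0.034 ] [ 0.0768  0.001  -0.0097]
[0.4746 0.2862 0.034 ] [ 0.0331  0.001  -0.0097]
[0.435  0.2928 0.    ] [0.0733 0.0009 0.0243]
clock: 15.5
eef_pos: [0.4834, 0.1507, 0.2248]
tool_rot: [0.098, 0.995, 0.0, 0.0]
ft_force: [-0.3, 0.4, -4.3]
grip_width: 0.0209
t 15.5 pos [0.4834 0.1507 0.2248] local shift/25mm [ -4.71 -18.19   0.37] turn/.15 [0.01 0.   0.34] w 0.0209 F [-0.3  0.4 -4.3]
0 [-0.26 -1.01  0.02] [0.   0.   0.02]
1 [-0.26 -1.01  0.02] [0.   0.   0.02]
2 [-0.27 -1.01  0.02] [0.   0.   0.02]
3 [-0.27 -1.01  0.02] [0.   0.   0.02]
4 [-0.27 -1.01  0.02] [0.   0.   0.02]
5 [-0.28 -1.01  0.02] [0.   0.   0.02]
6 [-0.28 -1.01  0.02] [0.   0.   0.02]
7 [-0.28 -1.    0.02] [0.   0.   0.02]
8 [-0.28 -1.    0.02] [0.   0.   0.02]
9 [-0.29 -1.    0.02] [0.   0.   0.02]
10 [-0.29 -1.    0.02] [0.   0.   0.02]
11 [-0.29 -1.    0.02] [0.   0.   0.02]
12 [-0.3  -1.    0.02] [0.   0.   0.02]
13 [-0.3  -1.    0.02] [0.   0.   0.02]
14 [-0.3  -1.    0.02] [0.   0.   0.02]
15 [-0.3  -1.    0.02] [0.   0.   0.02]
16 [-0.31 -1.    0.02] [0.   0.   0.02]
17 [-0.31 -1.    0.02] [0.   0.   0.02]
```

View pics/w11.png

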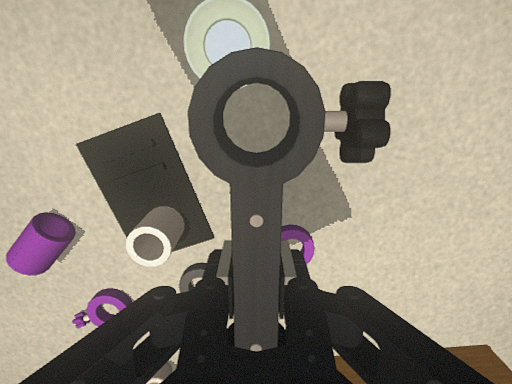

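```bash
python3 -m handwheel '[{"dx":-0.26,"dy":-1,"dz":0,"ax":0,"ay":0,"az":0.02},{"dx":-0.26,"dy":-1,"dz":0,"ax":0,"ay":0,"az":0.02},{"dx":-0.27,"dy":-1,"dz":0,"ax":0,"ay":0,"az":0.02},{"dx":-0.27,"dy":-1,"dz":0,"ax":0,"ay":0,"az":0.02},{"dx":-0.27,"dy":-1,"dz":0,"ax":0,"ay":0,"az":0.02},{"dx":-0.28,"dy":-1,"dz":0,"ax":0,"ay":0,"az":0.02},{"dx":-0.28,"dy":-1,"dz":0,"ax":0,"ay":0,"az":0.02},{"dx":-0.28,"dy":-1,"dz":0,"ax":0,"ay":0,"az":0.02},{"dx":-0.28,"dy":-1,"dz":0,"ax":0,"ay":0,"az":0.02},{"dx":-0.28,"dy":-1,"dz":0,"ax":0,"ay":0,"az":0.02},{"dx":-0.3,"dy":-1,"dz":0,"ax":0,"ay":0,"az":0.02},{"dx":-0.3,"dy":-1,"dz":0,"ax":0,"ay":0,"az":0.02}]' -1
python3 -m handwheel '[{"dx":-0.3,"dy":-1,"dz":0,"ax":0,"ay":0,"az":0.02},{"dx":-0.3,"dy":-0.8,"dz":0,"ax":0,"ay":0,"az":0.02},{"dx":-0.2,"dy":-0.5,"dz":0,"ax":0,"ay":0,"az":0.02},{"dx":0,"dy":0,"dz":0,"ax":0,"ay":0,"az":0},{"dx":0,"dy":0,"dz":0,"ax":0,"ay":0,"az":0}]' -1
python3 - <<'E'
from h import *
plan([.4383+.075*np.cos(.248),-.300-.075*np.sin(.248),.21],down(-.248+np.pi/2))
E
```

```text
clock: 16.75
eef_pos: [0.5013, -0.16, 0.2236]
tool_rot: [0.116, 0.993, 0.001, -0.001]
ft_force: [0.7, 0.0, -5.1]
grip_width: 0.0209
clock: 17.25
eef_pos: [0.5076, -0.2192, 0.2234]
tool_rot: [0.121, 0.993, 0.001, -0.001]
ft_force: [-0.3, 0.2, -4.8]
grip_width: 0.0209
t 17.25 pos [ 0.5076 -0.2192  0.2234] local shift/25mm [-1.08 -3.82  0.53] turn/.15 [ 0.01 -0.01  0.04] w 0.0209 F [-0.3  0.2 -4.8]
```

```bash
python3 -m handwheel '[{"dx":-0.2,"dy":-0.8,"dz":0.1,"ax":0.01,"ay":-0.01,"az":0.04},{"dx":-0.25,"dy":-0.8,"dz":0,"ax":0,"ay":0,"az":0},{"dx":-0.25,"dy":-0.8,"dz":0,"ax":0,"ay":0,"az":0},{"dx":-0.2,"dy":-0.8,"dz":0,"ax":0,"ay":0,"az":0},{"dx":-0.15,"dy":-0.6,"dz":0,"ax":0,"ay":0,"az":0},{"dx":0,"dy":0,"dz":0,"ax":0,"ay":0,"az":0},{"dx":0,"dy":0,"dz":0,"ax":0,"ay":0,"az":0},{"dx":0,"dy":0,"dz":0,"ax":0,"ay":0,"az":0}]' -1
python3 - <<'E'
from h import *
plan([.4383+.075*np.cos(.248),-.300-.075*np.sin(.248),.20],down(-.248+np.pi/2))
p=bot.camera("wrist");save(p,"w12.png",s=1.5);np.save("wr12.npy",p,allow_pickle=True)
p=bot.camera("side");save(p,"s12.png",(200,60,360,200),5);np.save("s12.npy",p,allow_pickle=True)
E
```

```text
clock: 18.05
eef_pos: [0.5102, -0.3172, 0.2212]
tool_rot: [0.123, 0.992, -0.0, 0.0]
ft_force: [0.2, 0.1, -5.0]
grip_width: 0.0209
t 18.05 pos [ 0.5102 -0.3172  0.2212] local shift/25mm [-0.04 -0.04  0.85] turn/.15 [-0.    0.    0.01] w 0.0209 F [ 0.2  0.1 -5. ]
```

View pics/w12.png

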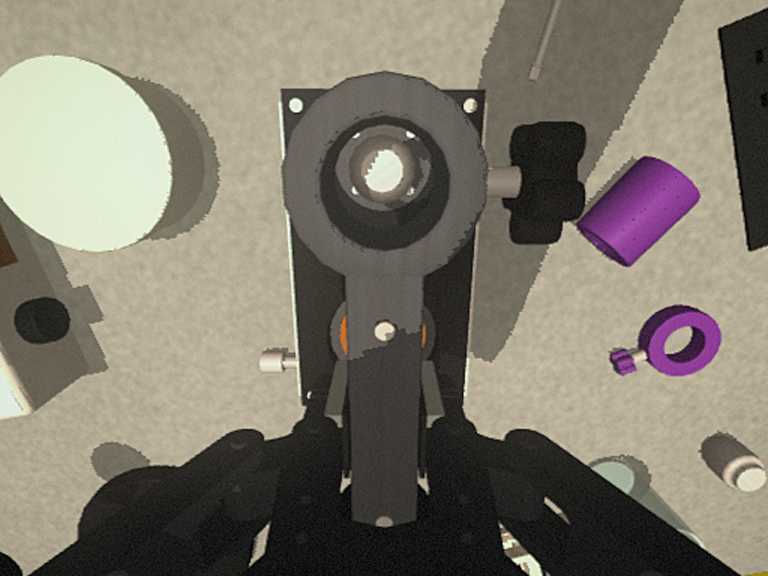

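View pics/s12.png

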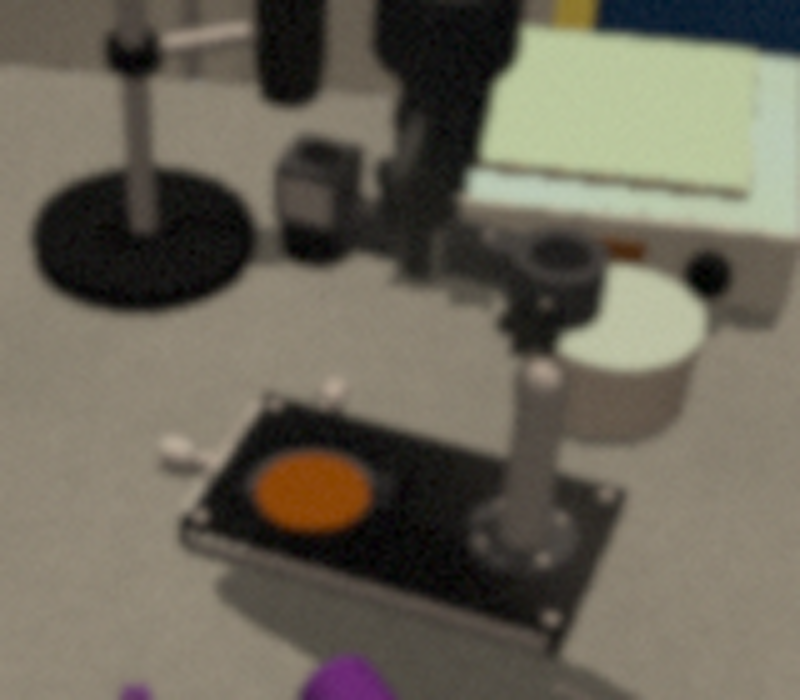

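```bash
python3 - <<'E'
from h import *
p=np.load("wr12.npy",allow_pickle=True).item()
save(p,"w12c.png",(180,30,340,190),5)
f=lambda u,v:((u+.5)/1.5-.5,(v+.5)/1.5-.5)
T=np.array([.5102,-.3172,.2212]);R=down(-.248+np.pi/2)
for q,z in [((385,171.5),.2212+.0097),((385,330),.2309),((383,170),.152)]:
    X=at(p,*f(*q),z);print(X.round(4),R.inv().apply(X-T).round(4))
E
```

```text
[ 0.4359 -0.2975  0.2309] [ 0.0768  0.0009 -0.0097]
[ 0.4783 -0.3081  0.2309] [ 0.0332  0.0009 -0.0097]
[ 0.4391 -0.2989  0.152 ] [0.0734 0.0003 0.0692]
```

View pics/w12c.png

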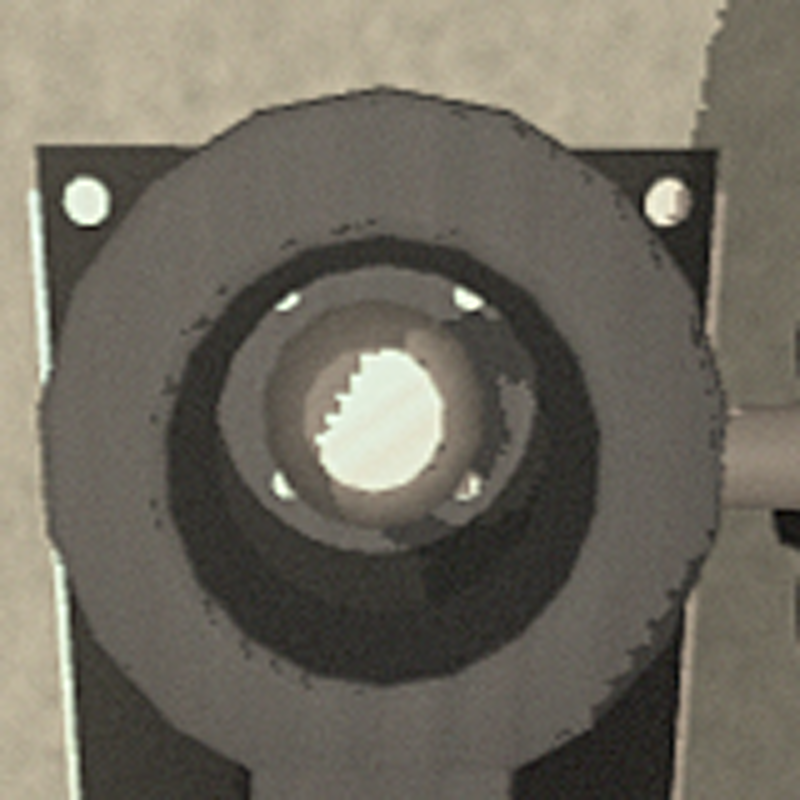

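```bash
python3 - <<'E'
from h import *
p=np.load("wr12.npy",allow_pickle=True).item()
f=lambda u,v:((u+.5)/5-.5+180,(v+.5)/5-.5+30)
T=np.array([.5102,-.3172,.2212]);R=down(-.248+np.pi/2)
for n,q,z in [("top rim",(384,461),.2309),("bot rim",(377.5,410),.1969),("post taper base",(377.5,415),.144),("post flat",(377,419),.152),("outer top",(384,430),.2309)]:
    X=at(p,*f(*q),z);print(n,X.round(4),R.inv().apply(X-T).round(4))
a=np.linspace(0,2*np.pi,9)[:-1]
hub=T+R.apply([.0750,.0007,0])
for r,z in[(.027,.2309),(.0165,.2309),(.0165,.1969)]:
    q=np.array([(proj(p,[hub[0]+r*np.cos(t),hub[1]+r*np.sin(t),z])-[180,30])*5 for t in np.linspace(0,2*np.pi,73)]);print(r,z,q.min(0).round(),q.max(0).round())
E
```

```text
top rim [ 0.4387 -0.2982  0.2309] [ 0.074   0.0009 -0.0097]
bot rim [ 0.4363 -0.2982  0.1969] [0.0763 0.0003 0.0243]
post taper base [ 0.4391 -0.299   0.144 ] [0.0734 0.0002 0.0772]
post flat [ 0.4392 -0.299   0.152 ] [0.0733 0.0002 0.0692]
outer top [ 0.4365 -0.2976  0.2309] [ 0.0763  0.0009 -0.0097]
0.027 0.2309 [26. 49.] [734. 784.]
0.0165 0.2309 [164. 211.] [596. 658.]
0.0165 0.1969 [212. 242.] [547. 589.]
```

```bash
python3 -m handwheel '[{"dx":-0.04,"dy":-0.02,"dz":0.5,"ax":0,"ay":0,"az":0},{"dx":0,"dy":0,"dz":0.6,"ax":0,"ay":0,"az":0},{"dx":0,"dy":0,"dz":0.4,"ax":0,"ay":0,"az":0},{"dx":0,"dy":0,"dz":0.2,"ax":0,"ay":0,"az":0},{"dx":0,"dy":0,"dz":0.2,"ax":0,"ay":0,"az":0},{"dx":0,"dy":0,"dz":0.2,"ax":0,"ay":0,"az":0},{"dx":0,"dy":0,"dz":0,"ax":0,"ay":0,"az":0}]' -1
python3 -m handwheel '[{"dx":0,"dy":0,"dz":0.2,"ax":0,"ay":0,"az":0},{"dx":0,"dy":0,"dz":0.2,"ax":0,"ay":0,"az":0},{"dx":0,"dy":0,"dz":0,"ax":0,"ay":0,"az":0}]' -1
python3 - <<'E'
from h import *
p=bot.camera("wrist");save(p,"w13.png",(180,30,340,190),5)
o=bot.get_obs();print(o["eef_pos"],o["ft_force"],o["ft_torque"])
E
```

```text
clock: 18.85
eef_pos: [0.5108, -0.319, 0.1682]
tool_rot: [0.124, 0.992, -0.0, 0.0]
ft_force: [-0.3, -0.3, -4.6]
grip_width: 0.021
clock: 19.15
eef_pos: [0.5108, -0.319, 0.1579]
tool_rot: [0.124, 0.992, -0.0, 0.0]
ft_force: [0.3, 0.0, -5.5]
grip_width: 0.0213
[ 0.51104736 -0.31907655  0.15833086] [-0.46613854  0.06243135 -5.64600144] [-0.00636202  0.04263908 -0.008993  ]
```

View pics/w13.png

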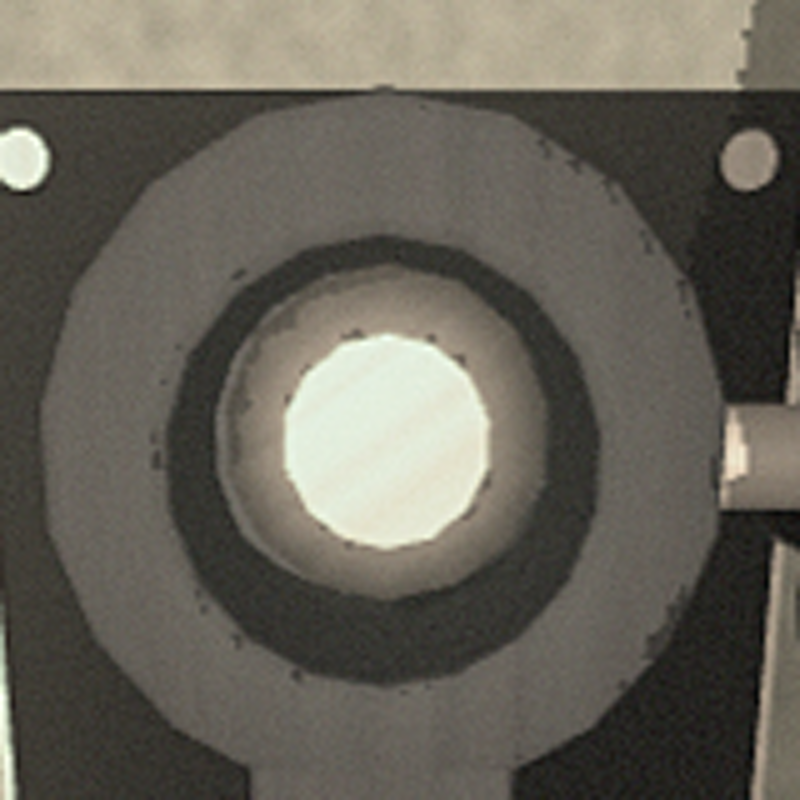

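```bash
python3 -m handwheel '[{"dx":0.02,"dy":0.01,"dz":0.15,"ax":0,"ay":0,"az":0},{"dx":0,"dy":0,"dz":0.2,"ax":0,"ay":0,"az":0},{"dx":0,"dy":0,"dz":0.2,"ax":0,"ay":0,"az":0},{"dx":0,"dy":0,"dz":0.2,"ax":0,"ay":0,"az":0}]' -1
python3 -m handwheel '[{"dx":0,"dy":0,"dz":0.25,"ax":0,"ay":0,"az":0},{"dx":0,"dy":0,"dz":0.25,"ax":0,"ay":0,"az":0},{"dx":0,"dy":0,"dz":0.25,"ax":0,"ay":0,"az":0},{"dx":0,"dy":0,"dz":0.25,"ax":0,"ay":0,"az":0}]' -1
```

```text
clock: 19.6
eef_pos: [0.5108, -0.3188, 0.1395]
tool_rot: [0.123, 0.992, -0.001, 0.001]
ft_force: [-0.3, 0.2, -4.9]
grip_width: 0.0212
clock: 20.0
eef_pos: [0.5107, -0.3188, 0.1144]
tool_rot: [0.123, 0.992, -0.0, 0.0]
ft_force: [-0.2, 0.1, -5.4]
grip_width: 0.0208
```

Sliding freely. Continue to just above home (≈0.050).

```bash
python3 -m handwheel '[{"dx":0,"dy":0,"dz":0.4,"ax":0,"ay":0,"az":0},{"dx":0,"dy":0,"dz":0.4,"ax":0,"ay":0,"az":0},{"dx":0,"dy":0,"dz":0.4,"ax":0,"ay":0,"az":0},{"dx":0,"dy":0,"dz":0.4,"ax":0,"ay":0,"az":0},{"dx":0,"dy":0,"dz":0.2,"ax":0,"ay":0,"az":0},{"dx":0,"dy":0,"dz":0.1,"ax":0,"ay":0,"az":0},{"dx":0,"dy":0,"dz":0,"ax":0,"ay":0,"az":0},{"dx":0,"dy":0,"dz":0,"ax":0,"ay":0,"az":0}]' -1
```

```text
clock: 20.8
eef_pos: [0.511, -0.3191, 0.0679]
tool_rot: [0.124, 0.992, -0.001, 0.001]
ft_force: [-0.3, 0.6, -5.3]
grip_width: 0.0215
```

```bash
python3 -m handwheel '[{"dx":0,"dy":0,"dz":0.25,"ax":0,"ay":0,"az":0},{"dx":0,"dy":0,"dz":0.2,"ax":0,"ay":0,"az":0},{"dx":0,"dy":0,"dz":0.1,"ax":0,"ay":0,"az":0},{"dx":0,"dy":0,"dz":0,"ax":0,"ay":0,"az":0}]' -1
python3 -m handwheel '[{"dx":0,"dy":0,"dz":0.05,"ax":0,"ay":0,"az":0},{"dx":0,"dy":0,"dz":0.05,"ax":0,"ay":0,"az":0},{"dx":0,"dy":0,"dz":0,"ax":0,"ay":0,"az":0}]' -1
```

```text
clock: 21.2
eef_pos: [0.5106, -0.3187, 0.0531]
tool_rot: [0.123, 0.992, -0.0, 0.0]
ft_force: [0.3, 0.6, -5.0]
grip_width: 0.0212
clock: 21.5
eef_pos: [0.5108, -0.3189, 0.0512]
tool_rot: [0.123, 0.992, -0.0, 0.001]
ft_force: [0.1, 1.1, -5.7]
grip_width: 0.0208
```

```bash
python3 -m handwheel '[{"dx":0,"dy":0,"dz":0.05,"ax":0,"ay":0,"az":0},{"dx":0,"dy":0,"dz":0,"ax":0,"ay":0,"az":0},{"dx":0,"dy":0,"dz":0,"ax":0,"ay":0,"az":0}]' -1
python3 -m handwheel '[{"dx":0,"dy":0,"dz":0.04,"ax":0,"ay":0,"az":0},{"dx":0,"dy":0,"dz":0,"ax":0,"ay":0,"az":0}]' -1
python3 - <<'E'
from h import *
p=bot.camera("wrist");save(p,"w14.png",s=1.5)
E
```

```text
clock: 21.8
eef_pos: [0.5111, -0.319, 0.0504]
tool_rot: [0.123, 0.992, -0.001, 0.001]
ft_force: [-0.6, 0.3, -3.2]
grip_width: 0.021
clock: 22.0
eef_pos: [0.5111, -0.3191, 0.0503]
tool_rot: [0.123, 0.992, -0.001, 0.001]
ft_force: [-1.2, 1.6, 3.6]
grip_width: 0.0209
```

View pics/w14.png

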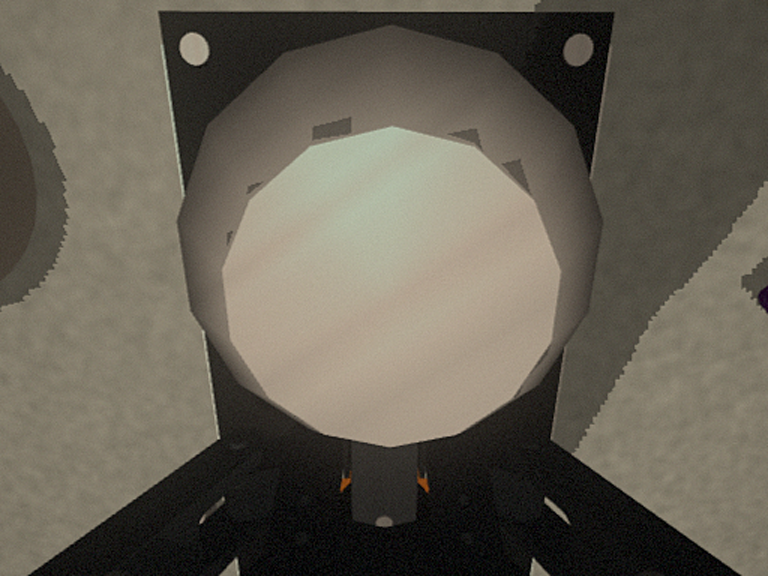

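```bash
python3 -m handwheel '[{"dx":0,"dy":0,"dz":0,"ax":0,"ay":0,"az":0},{"dx":0,"dy":0,"dz":0,"ax":0,"ay":0,"az":0},{"dx":0,"dy":0,"dz":0,"ax":0,"ay":0,"az":0},{"dx":0,"dy":0,"dz":0,"ax":0,"ay":0,"az":0}]' 0.3
python3 -m handwheel '[{"dx":0,"dy":0,"dz":-0.3,"ax":0,"ay":0,"az":0},{"dx":0,"dy":0,"dz":-0.6,"ax":0,"ay":0,"az":0},{"dx":0,"dy":0,"dz":-1,"ax":0,"ay":0,"az":0},{"dx":0,"dy":0,"dz":-1,"ax":0,"ay":0,"az":0},{"dx":0,"dy":0,"dz":-1,"ax":0,"ay":0,"az":0},{"dx":0,"dy":0,"dz":-1,"ax":0,"ay":0,"az":0},{"dx":0,"dy":0,"dz":-1,"ax":0,"ay":0,"az":0},{"dx":0,"dy":0,"dz":-0.5,"ax":0,"ay":0,"az":0}]' 1
python3 - <<'E'
from h import *
p=bot.camera("side");save(p,"s15.png",(200,60,360,200),5);np.save("s15.npy",p,allow_pickle=True)
p=bot.camera("wrist");save(p,"w15.png",s=1.5);np.save("wr15.npy",p,allow_pickle=True);print(bot.get_obs()["eef_pos"])
E
```

```text
clock: 22.45
eef_pos: [0.5109, -0.319, 0.0489]
tool_rot: [0.123, 0.992, -0.001, 0.001]
ft_force: [-0.5, 0.1, -0.3]
grip_width: 0.0555
clock: 23.25
eef_pos: [0.5116, -0.3193, 0.2123]
tool_rot: [0.123, 0.992, -0.001, 0.003]
ft_force: [-0.7, 0.0, 0.3]
grip_width: 0.0853
[ 0.51176828 -0.31942775  0.21158824]
```

View pics/s15.png

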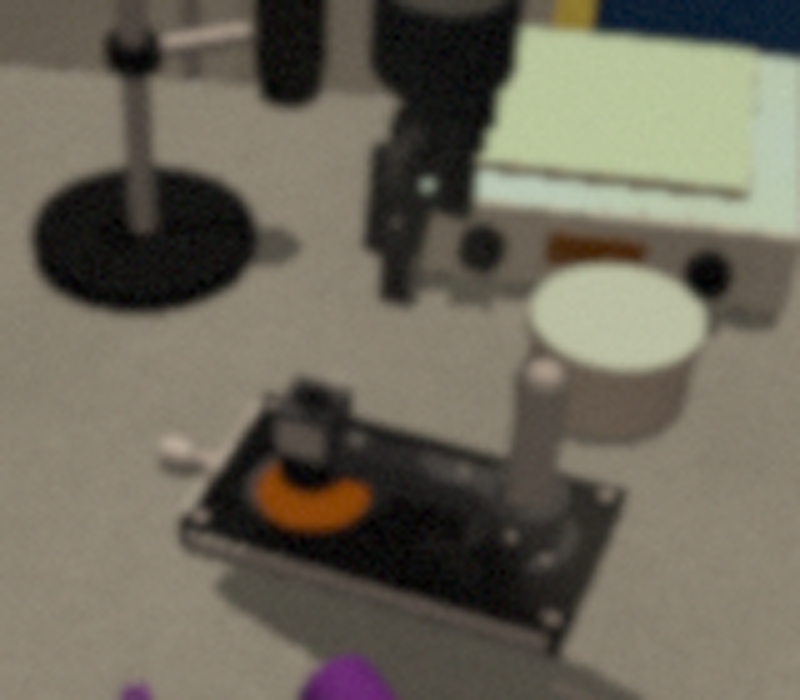

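View pics/w15.png

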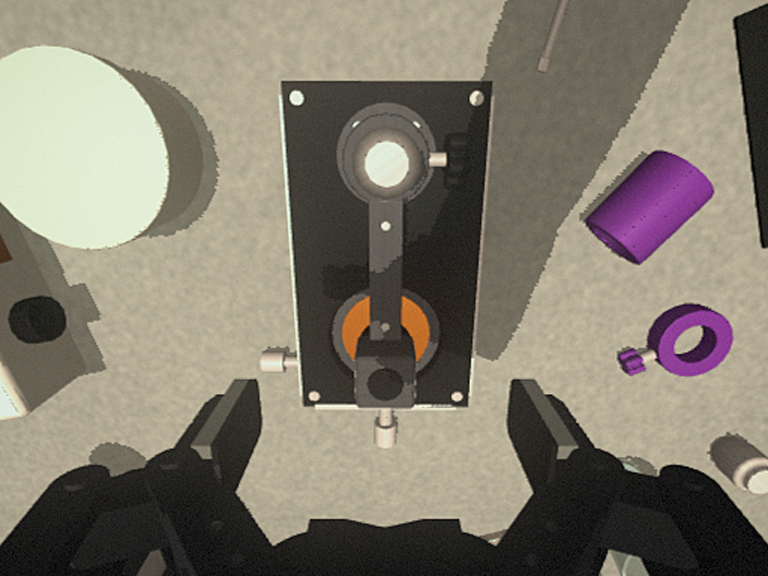

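```bash
python3 - <<'E'
from h import *
p=np.load("top7.npy",allow_pickle=True).item()
print(at(p,(575.5)/4.5-.5+90,(277.5)/4.5-.5+150,.068))
plan([.529,.021,.2],down(1.40),15)
E
```

```text
[0.52857745 0.02065952 0.068     ]
t 23.35 pos [ 0.5118 -0.3194  0.2116] local shift/25mm [ 2.67 13.37  0.42] turn/.15 [-0.02  0.04 -0.51] w 0.0854 F [ 0.   0.1 -0.7]
0 [0.18 0.89 0.03] [-0.    0.   -0.03]
1 [0.17 0.89 0.03] [-0.    0.   -0.03]
2 [0.17 0.89 0.03] [-0.    0.   -0.03]
3 [0.16 0.89 0.03] [-0.    0.   -0.03]
4 [0.16 0.89 0.03] [-0.    0.   -0.03]
5 [0.16 0.9  0.03] [-0.    0.   -0.03]
6 [0.15 0.9  0.03] [-0.    0.   -0.03]
7 [0.15 0.9  0.03] [-0.    0.   -0.03]
8 [0.14 0.9  0.03] [-0.    0.   -0.03]
9 [0.14 0.9  0.03] [-0.    0.   -0.03]
10 [0.13 0.9  0.03] [-0.    0.   -0.03]
11 [0.13 0.9  0.03] [-0.    0.   -0.03]
12 [0.12 0.9  0.03] [-0.    0.   -0.03]
13 [0.12 0.9  0.03] [-0.    0.   -0.03]
14 [0.11 0.9  0.03] [-0.    0.   -0.03]
```

```bash
python3 -m handwheel '[{"dx":0.2,"dy":0.95,"dz":0,"ax":-0.02,"ay":0.04,"az":-0.04},{"dx":0.2,"dy":1,"dz":0,"ax":0,"ay":0,"az":-0.04},{"dx":0.2,"dy":1,"dz":0,"ax":0,"ay":0,"az":-0.04},{"dx":0.2,"dy":1,"dz":0,"ax":0,"ay":0,"az":-0.04},{"dx":0.2,"dy":1,"dz":0,"ax":0,"ay":0,"az":-0.04},{"dx":0.2,"dy":1,"dz":0,"ax":0,"ay":0,"az":-0.04},{"dx":0.2,"dy":1,"dz":0,"ax":0,"ay":0,"az":-0.04},{"dx":0.2,"dy":1,"dz":0,"ax":0,"ay":0,"az":-0.04},{"dx":0.2,"dy":1,"dz":0,"ax":0,"ay":0,"az":-0.04},{"dx":0.2,"dy":1,"dz":0,"ax":0,"ay":0,"az":-0.04},{"dx":0.2,"dy":1,"dz":0,"ax":0,"ay":0,"az":-0.04},{"dx":0.15,"dy":1,"dz":0,"ax":0,"ay":0,"az":-0.05}]' 1
python3 - <<'E'
from h import *
plan([.529,.021,.15],down(1.40),3)
E
```

```text
clock: 24.55
eef_pos: [0.5157, -0.0133, 0.2082]
tool_rot: [0.087, 0.996, 0.001, -0.004]
ft_force: [0.8, -0.1, 0.1]
grip_width: 0.0852
t 24.55 pos [ 0.5157 -0.0133  0.2082] local shift/25mm [-0.3   1.44  2.33] turn/.15 [ 0.01 -0.05 -0.02] w 0.0852 F [ 0.8 -0.1  0.1]
0 [-0.1   0.48  0.78] [ 0.   -0.02 -0.01]
1 [-0.1   0.48  0.78] [ 0.   -0.02 -0.01]
2 [-0.1   0.48  0.78] [ 0.   -0.02 -0.01]
```

```bash
python3 -m handwheel '[{"dx":-0.1,"dy":0.4,"dz":0.6,"ax":0.01,"ay":-0.03,"az":-0.02},{"dx":-0.1,"dy":0.4,"dz":0.6,"ax":0,"ay":0,"az":0},{"dx":-0.1,"dy":0.35,"dz":0.6,"ax":0,"ay":0,"az":0},{"dx":0,"dy":0.15,"dz":0.5,"ax":0,"ay":0,"az":0},{"dx":0,"dy":0,"dz":0,"ax":0,"ay":0,"az":0},{"dx":0,"dy":0,"dz":0,"ax":0,"ay":0,"az":0}]' 1
python3 - <<'E'
from h import *
plan([.5288,.021,.06],down(1.40))
p=bot.camera("wrist");save(p,"w16.png",s=1.5);np.save("wr16.npy",p,allow_pickle=True)
for r in bot.trace("sleeve",p)[:3]: print(r["confidence"],r["rect"])
q=np.array([proj(p,[.5288+.025*np.cos(t),.021+.025*np.sin(t),.068])*1.5 for t in np.linspace(0,6.28,73)]);print(q.min(0),q.max(0))
E
```

```text
clock: 25.15
eef_pos: [0.5291, 0.0162, 0.1518]
tool_rot: [0.086, 0.996, 0.0, -0.001]
ft_force: [-0.8, -0.6, -0.3]
grip_width: 0.0854
t 25.15 pos [0.5291 0.0162 0.1518] local shift/25mm [0.04 0.18 3.67] turn/.15 [ 0.   -0.01 -0.  ] w 0.0854 F [-0.8 -0.6 -0.3]
0.72 [99.5, 210.0, 89.9, 84.6]
[342.68810925 267.90212661] [439.93193243 358.69001382]
```

View pics/w16.png

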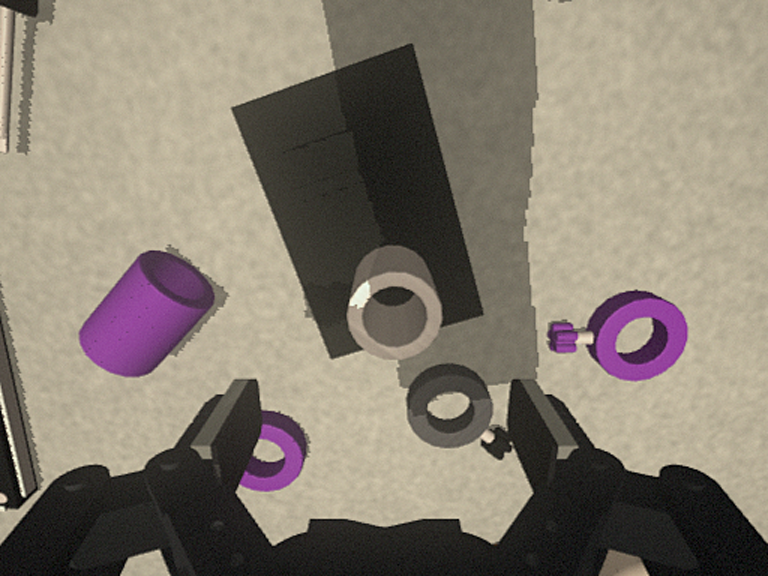

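```bash
python3 -m handwheel '[{"dx":-0.02,"dy":0.22,"dz":0.4,"ax":0,"ay":0,"az":0},{"dx":0,"dy":0,"dz":0.8,"ax":0,"ay":0,"az":0},{"dx":0,"dy":0,"dz":0.9,"ax":0,"ay":0,"az":0},{"dx":0,"dy":0,"dz":0.7,"ax":0,"ay":0,"az":0},{"dx":0,"dy":0,"dz":0.5,"ax":0,"ay":0,"az":0},{"dx":0,"dy":0,"dz":0.25,"ax":0,"ay":0,"az":0},{"dx":0,"dy":0,"dz":0,"ax":0,"ay":0,"az":0},{"dx":0,"dy":0,"dz":0,"ax":0,"ay":0,"az":0}]' 1
python3 - <<'E'
from h import *
plan([.5296,.0218,.060],down(1.40))
p=bot.camera("wrist");save(p,"w17.png",s=1.5);np.save("wr17.npy",p,allow_pickle=True)
E
```

```text
clock: 26.05
eef_pos: [0.5317, 0.0219, 0.0643]
tool_rot: [0.085, 0.996, 0.001, 0.001]
ft_force: [-0.2, 0.1, -0.1]
grip_width: 0.0851
t 26.05 pos [0.5317 0.0219 0.0643] local shift/25mm [ 0.08 -0.02  0.17] turn/.15 [ 0.01  0.01 -0.  ] w 0.0851 F [-0.2  0.1 -0.1]
```

View pics/w17.png

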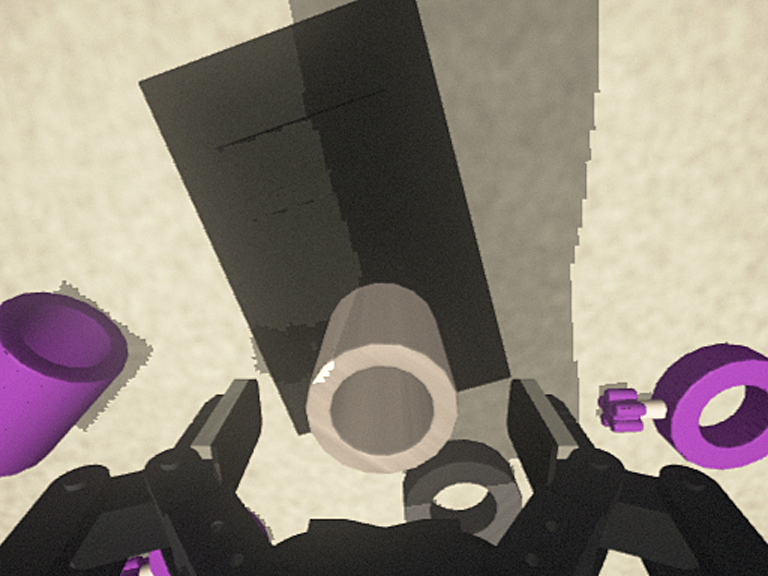

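```bash
python3 - <<'E'
from h import *
p=np.load("wr17.npy",allow_pickle=True).item()
print(at(p,382/1.5-.5,409/1.5-.5,.068))
for c in [(.5296,.0218),(.531,.0215)]:
    q=np.array([proj(p,[c[0]+.025*np.cos(t),c[1]+.025*np.sin(t),.068])*1.5 for t in np.linspace(0,6.28,73)]);print(c,q.min(0),q.max(0))
E
```

```text
[0.52857796 0.02233818 0.068     ]
(0.5296, 0.0218) [302.36354859 340.33738736] [457.86791307 474.30599915]
(0.531, 0.0215) [302.46090963 344.62633066] [457.45019025 477.71002273]
```

```bash
python3 -m handwheel '[{"dx":0.09,"dy":0,"dz":0.1,"ax":0,"ay":0,"az":0},{"dx":0,"dy":0,"dz":0.07,"ax":0,"ay":0,"az":0},{"dx":0,"dy":0,"dz":0,"ax":0,"ay":0,"az":0}]' 1
python3 -m handwheel '[{"dx":0,"dy":0,"dz":0,"ax":0,"ay":0,"az":0},{"dx":0,"dy":0,"dz":0,"ax":0,"ay":0,"az":0},{"dx":0,"dy":0,"dz":0,"ax":0,"ay":0,"az":0},{"dx":0,"dy":0,"dz":0,"ax":0,"ay":0,"az":0},{"dx":0,"dy":0,"dz":0,"ax":0,"ay":0,"az":0},{"dx":0,"dy":0,"dz":0,"ax":0,"ay":0,"az":0}]' -1
python3 - <<'E'
from h import *
plan([.4387,-.3006,.25],down(1.323),15)
p=bot.camera("wrist");save(p,"w18.png",s=1.5);np.save("wr18.npy",p,allow_pickle=True)
E
```

```text
clock: 26.4
eef_pos: [0.5288, 0.0223, 0.0595]
tool_rot: [0.085, 0.996, 0.0, -0.0]
ft_force: [0.3, 0.8, 0.5]
grip_width: 0.0856
clock: 27.0
eef_pos: [0.5291, 0.0221, 0.06]
tool_rot: [0.086, 0.996, 0.0, 0.0]
ft_force: [-0.9, 0.0, 5.4]
grip_width: 0.0489
t 27.0 pos [0.5291 0.0221 0.06  ] local shift/25mm [  1.36 -13.33  -7.61] turn/.15 [0.01 0.   0.51] w 0.0489 F [-0.9  0.   5.4]
0 [ 0.09 -0.89 -0.51] [0.   0.   0.03]
1 [ 0.09 -0.89 -0.51] [0.   0.   0.03]
2 [ 0.08 -0.89 -0.51] [0.   0.   0.03]
3 [ 0.08 -0.89 -0.51] [0.   0.   0.03]
4 [ 0.07 -0.89 -0.51] [0.   0.   0.03]
5 [ 0.07 -0.89 -0.51] [0.   0.   0.03]
6 [ 0.06 -0.89 -0.51] [0.   0.   0.03]
7 [ 0.06 -0.89 -0.51] [0.   0.   0.03]
8 [ 0.05 -0.89 -0.51] [0.   0.   0.03]
9 [ 0.05 -0.89 -0.51] [0.   0.   0.03]
10 [ 0.05 -0.89 -0.51] [0.   0.   0.03]
11 [ 0.04 -0.89 -0.51] [0.   0.   0.03]
12 [ 0.04 -0.89 -0.51] [0.   0.   0.03]
13 [ 0.03 -0.89 -0.51] [0.   0.   0.03]
14 [ 0.03 -0.89 -0.51] [0.   0.   0.03]
```

View pics/w18.png

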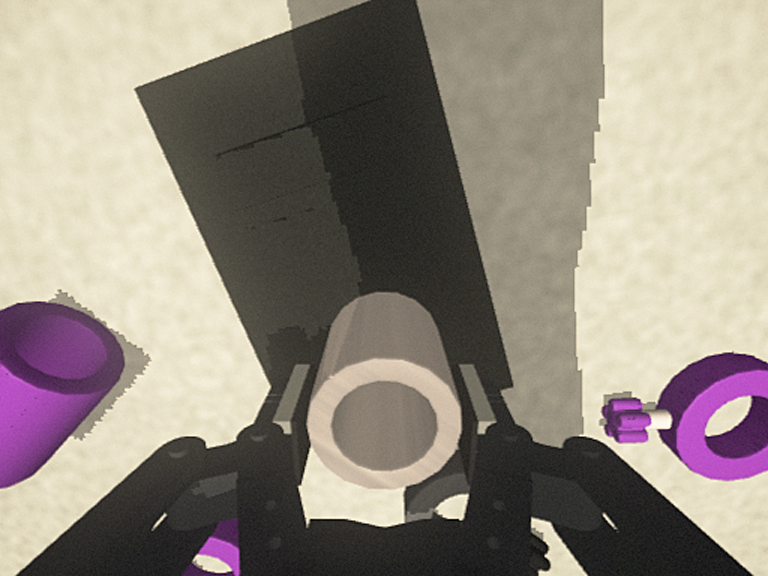

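```bash
python3 - <<'E'
from h import *
p=np.load("wr18.npy",allow_pickle=True).item()
T=np.array([.5291,.0221,.06]);R=Rot.from_quat([.086,.996,0,0])
from scipy.optimize import least_squares
obs=np.array([307,358,461,489.])
def g(c):
    X=T+R.apply([c[0],c[1],0]);q=np.array([proj(p,[X[0]+.025*np.cos(t),X[1]+.025*np.sin(t),.068])*1.5 for t in np.linspace(0,6.28,73)]);return np.r_[q.min(0),q.max(0)]-obs
r=least_squares(g,[0,0]);print(r.x,r.fun)
E
python3 -m handwheel '[{"dx":0,"dy":0,"dz":-0.2,"ax":0,"ay":0,"az":0},{"dx":0,"dy":0,"dz":-0.5,"ax":0,"ay":0,"az":0},{"dx":0,"dy":0,"dz":-1,"ax":0,"ay":0,"az":0},{"dx":0,"dy":0,"dz":-1,"ax":0,"ay":0,"az":0},{"dx":0,"dy":-0.4,"dz":-1,"ax":0,"ay":0,"az":0.04},{"dx":0.1,"dy":-0.8,"dz":-1,"ax":0,"ay":0,"az":0.04},{"dx":0.1,"dy":-1,"dz":-1,"ax":0,"ay":0,"az":0.04},{"dx":0.1,"dy":-1,"dz":-1,"ax":0,"ay":0,"az":0.04},{"dx":0.1,"dy":-1,"dz":-0.5,"ax":0,"ay":0,"az":0.04},{"dx":0.1,"dy":-1,"dz":0,"ax":0,"ay":0,"az":0.04},{"dx":0.1,"dy":-1,"dz":0,"ax":0,"ay":0,"az":0.04},{"dx":0.1,"dy":-1,"dz":0,"ax":0,"ay":0,"az":0.04}]' -1
python3 - <<'E'
from h import *
plan([.4387,-.3006,.237],down(1.323),7)
E
```

```text
[-0.00115825  0.00075979] [-2.44668209 -1.58342808  2.45223553  2.39005082]
clock: 28.25
eef_pos: [0.4765, -0.1519, 0.24]
tool_rot: [0.109, 0.994, 0.001, 0.0]
ft_force: [-0.2, -0.7, -2.3]
grip_width: 0.0488
t 28.25 pos [ 0.4765 -0.1519  0.24  ] local shift/25mm [ 0.18 -6.14  0.11] turn/.15 [0.01 0.   0.19] w 0.0488 F [-0.2 -0.7 -2.3]
0 [ 0.03 -0.88  0.02] [0.   0.   0.03]
1 [ 0.02 -0.88  0.02] [0.   0.   0.03]
2 [ 0.02 -0.88  0.02] [0.   0.   0.03]
3 [ 0.02 -0.88  0.02] [0.   0.   0.03]
4 [ 0.01 -0.88  0.02] [0.   0.   0.03]
5 [ 0.01 -0.88  0.02] [0.   0.   0.03]
6 [ 0.   -0.88  0.02] [0.   0.   0.03]
```

```bash
python3 -m handwheel '[{"dx":0.05,"dy":-1,"dz":0,"ax":0,"ay":0,"az":0.04},{"dx":0.05,"dy":-1,"dz":0,"ax":0,"ay":0,"az":0.04},{"dx":0.05,"dy":-1,"dz":0,"ax":0,"ay":0,"az":0.04},{"dx":0.03,"dy":-0.8,"dz":0,"ax":0,"ay":0,"az":0.04},{"dx":0.02,"dy":-0.6,"dz":0,"ax":0,"ay":0,"az":0.03},{"dx":0,"dy":-0.4,"dz":0,"ax":0,"ay":0,"az":0},{"dx":0,"dy":0,"dz":0,"ax":0,"ay":0,"az":0},{"dx":0,"dy":0,"dz":0,"ax":0,"ay":0,"az":0}]' -1
python3 - <<'E'
from h import *
plan([.4381,-.3004,.237],down(1.323),2)
E
```

```text
clock: 29.05
eef_pos: [0.4447, -0.2663, 0.2391]
tool_rot: [0.123, 0.992, 0.001, -0.0]
ft_force: [0.2, 0.3, -1.6]
grip_width: 0.0488
t 29.05 pos [ 0.4447 -0.2663  0.2391] local shift/25mm [-0.08 -1.39  0.08] turn/.15 [ 0.01 -0.    0.  ] w 0.0488 F [ 0.2  0.3 -1.6]
0 [-0.04 -0.69  0.04] [ 0.01 -0.    0.  ]
1 [-0.04 -0.69  0.04] [ 0.01 -0.    0.  ]
```

```bash
python3 -m handwheel '[{"dx":-0.04,"dy":-0.7,"dz":0,"ax":0.01,"ay":0,"az":0},{"dx":-0.04,"dy":-0.65,"dz":0,"ax":0,"ay":0,"az":0},{"dx":0,"dy":0,"dz":0,"ax":0,"ay":0,"az":0},{"dx":0,"dy":0,"dz":0,"ax":0,"ay":0,"az":0},{"dx":0,"dy":0,"dz":0,"ax":0,"ay":0,"az":0}]' -1
python3 - <<'E'
from h import *
plan([.4381,-.3004,.237],down(1.323))
p=bot.camera("wrist");save(p,"w20.png",s=1.5);np.save("wr20.npy",p,allow_pickle=True)
p=bot.camera("side");save(p,"s20.png",(230,50,370,190),5);np.save("s20.npy",p,allow_pickle=True)
E
```

```text
clock: 29.55
eef_pos: [0.4384, -0.2995, 0.2391]
tool_rot: [0.123, 0.992, 0.0, -0.0]
ft_force: [-0.8, 0.2, -3.0]
grip_width: 0.0487
t 29.55 pos [ 0.4384 -0.2995  0.2391] local shift/25mm [ 0.   -0.04  0.08] turn/.15 [ 0. -0.  0.] w 0.0487 F [-0.8  0.2 -3. ]
```

View pics/w20.png

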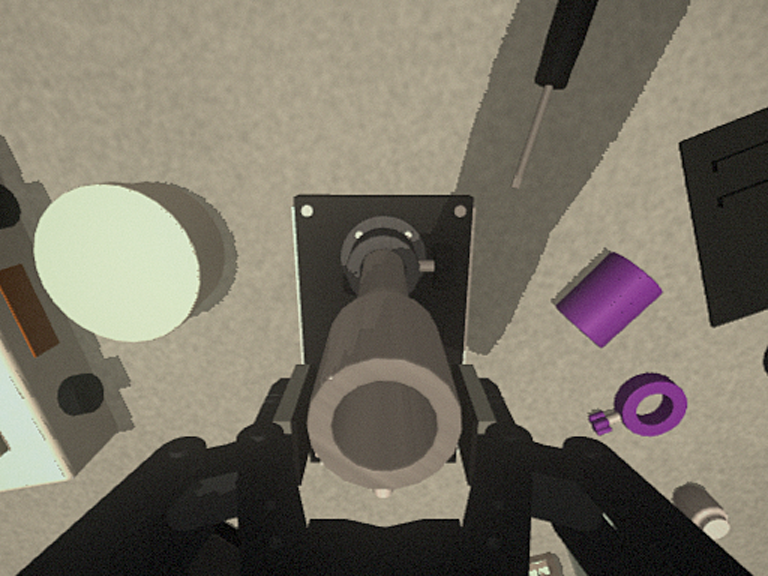

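View pics/s20.png

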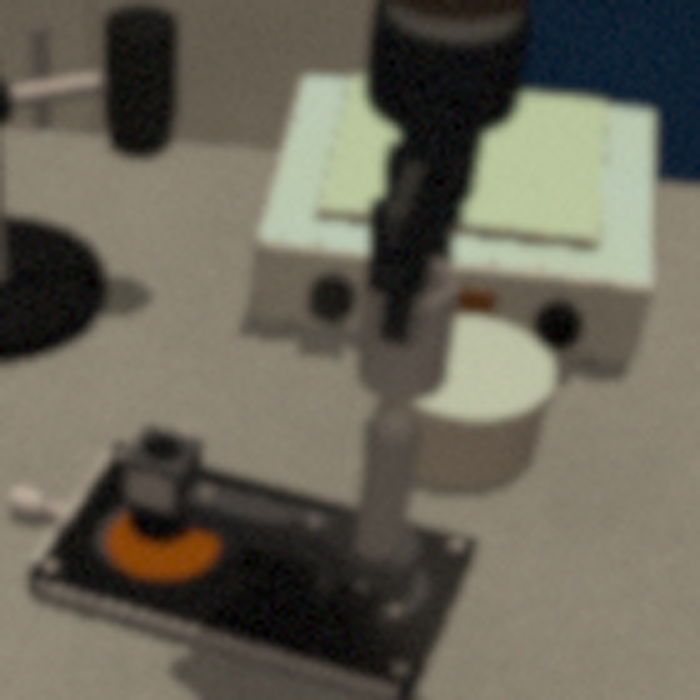

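```bash
python3 - <<'E'
from h import *
p=np.load("s20.npy",allow_pickle=True).item()
def ext(c,r,z): 
    q=np.array([(proj(p,[c[0]+r*np.cos(t),c[1]+r*np.sin(t),z])-[230,50]+.5)*5-.5 for t in np.linspace(0,6.28,73)]);return q.min(0).round(1),q.max(0).round(1)
c=(.4384,-.2995)
print("sleeve bottom",ext(c,.025,.183)); print("mid",ext(c,.025,.215))
for c in [(.4387,-.3006)]: print("post .144",ext(c,.015,.144),"post .1",ext(c,.015,.1),"top",ext(c,.009,.152))
save(p,"s20c.png",(285,80,335,180),8)
p=np.load("wr20.npy",allow_pickle=True).item(); save(p,"w20c.png",(190,130,320,340),3.5)
E
```

```text
sleeve bottom (array([356. , 347.2]), array([446.6, 401.9]))
mid (array([361.7, 299.3]), array([454.4, 353.6]))
post .144 (array([366.7, 412.2]), array([419.4, 445.2])) post .1 (array([359.2, 471.4]), array([410.4, 504.5])) top (array([378.7, 407.5]), array([410.5, 427.3]))
```

View pics/s20c.png

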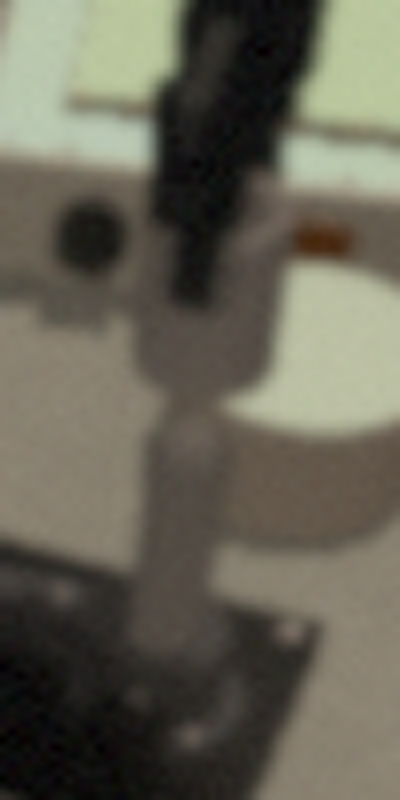

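```bash
python3 -m handwheel '[{"dx":0,"dy":-0.02,"dz":0.3,"ax":0,"ay":0,"az":0},{"dx":0,"dy":0,"dz":0.4,"ax":0,"ay":0,"az":0},{"dx":0,"dy":0,"dz":0.3,"ax":0,"ay":0,"az":0},{"dx":0,"dy":0,"dz":0.2,"ax":0,"ay":0,"az":0},{"dx":0,"dy":0,"dz":0.1,"ax":0,"ay":0,"az":0},{"dx":0,"dy":0,"dz":0,"ax":0,"ay":0,"az":0}]' -1
python3 -m handwheel '[{"dx":0,"dy":0,"dz":0.1,"ax":0,"ay":0,"az":0},{"dx":0,"dy":0,"dz":0.1,"ax":0,"ay":0,"az":0},{"dx":0,"dy":0,"dz":0,"ax":0,"ay":0,"az":0}]' -1
python3 -m handwheel '[{"dx":0,"dy":0,"dz":0.1,"ax":0,"ay":0,"az":0},{"dx":0,"dy":0,"dz":0.1,"ax":0,"ay":0,"az":0},{"dx":0,"dy":0,"dz":0,"ax":0,"ay":0,"az":0}]' -1
```

```text
clock: 30.25
eef_pos: [0.438, -0.3003, 0.2061]
tool_rot: [0.123, 0.992, 0.0, -0.001]
ft_force: [0.4, 0.1, -2.5]
grip_width: 0.049
clock: 30.55
eef_pos: [0.4381, -0.3004, 0.2014]
tool_rot: [0.123, 0.992, -0.0, -0.0]
ft_force: [-0.3, -0.8, -1.9]
grip_width: 0.0488
clock: 30.85
eef_pos: [0.4379, -0.3003, 0.1962]
tool_rot: [0.123, 0.992, -0.0, -0.0]
ft_force: [-0.8, 0.4, -2.3]
grip_width: 0.0485
```

```bash
python3 -m handwheel '[{"dx":0,"dy":0,"dz":0.2,"ax":0,"ay":0,"az":0},{"dx":0,"dy":0,"dz":0.2,"ax":0,"ay":0,"az":0},{"dx":0,"dy":0,"dz":0.3,"ax":0,"ay":0,"az":0},{"dx":0,"dy":0,"dz":0.3,"ax":0,"ay":0,"az":0}]' -1
python3 -m handwheel '[{"dx":0,"dy":0,"dz":0.4,"ax":0,"ay":0,"az":0},{"dx":0,"dy":0,"dz":0.4,"ax":0,"ay":0,"az":0},{"dx":0,"dy":0,"dz":0.4,"ax":0,"ay":0,"az":0},{"dx":0,"dy":0,"dz":0.4,"ax":0,"ay":0,"az":0},{"dx":0,"dy":0,"dz":0.2,"ax":0,"ay":0,"az":0},{"dx":0,"dy":0,"dz":0,"ax":0,"ay":0,"az":0},{"dx":0,"dy":0,"dz":0,"ax":0,"ay":0,"az":0}]' -1
```

```text
clock: 31.25
eef_pos: [0.4381, -0.3004, 0.1709]
tool_rot: [0.123, 0.992, -0.0, -0.0]
ft_force: [0.2, -1.1, -0.9]
grip_width: 0.0489
clock: 31.95
eef_pos: [0.4383, -0.3006, 0.1267]
tool_rot: [0.123, 0.992, -0.0, -0.0]
ft_force: [-0.8, -0.7, -2.0]
grip_width: 0.0493
```

```bash
python3 -m handwheel '[{"dx":0,"dy":0,"dz":0.15,"ax":0,"ay":0,"az":0},{"dx":0,"dy":0,"dz":0.1,"ax":0,"ay":0,"az":0},{"dx":0,"dy":0,"dz":0.06,"ax":0,"ay":0,"az":0},{"dx":0,"dy":0,"dz":0,"ax":0,"ay":0,"az":0}]' -1
python3 -m handwheel '[{"dx":0,"dy":0,"dz":0.05,"ax":0,"ay":0,"az":0},{"dx":0,"dy":0,"dz":0.03,"ax":0,"ay":0,"az":0},{"dx":0,"dy":0,"dz":0,"ax":0,"ay":0,"az":0}]' -1
```

```text
clock: 32.35
eef_pos: [0.438, -0.3004, 0.1187]
tool_rot: [0.123, 0.992, -0.0, -0.0]
ft_force: [-0.3, 0.2, -2.2]
grip_width: 0.0487
clock: 32.65
eef_pos: [0.4381, -0.3005, 0.1168]
tool_rot: [0.123, 0.992, -0.0, -0.0]
ft_force: [-0.6, 0.1, -2.5]
grip_width: 0.0489
```

```bash
python3 -m handwheel '[{"dx":0,"dy":0,"dz":0.04,"ax":0,"ay":0,"az":0},{"dx":0,"dy":0,"dz":0,"ax":0,"ay":0,"az":0},{"dx":0,"dy":0,"dz":0,"ax":0,"ay":0,"az":0}]' -1
python3 -m handwheel '[{"dx":0,"dy":0,"dz":0.04,"ax":0,"ay":0,"az":0},{"dx":0,"dy":0,"dz":0,"ax":0,"ay":0,"az":0}]' -1
```

```text
clock: 32.95
eef_pos: [0.4383, -0.3006, 0.1161]
tool_rot: [0.123, 0.992, -0.0, 0.0]
ft_force: [-0.2, -0.2, -0.6]
grip_width: 0.0487
clock: 33.15
eef_pos: [0.4384, -0.3006, 0.1161]
tool_rot: [0.123, 0.992, -0.0, 0.0]
ft_force: [-1.2, 0.2, 6.0]
grip_width: 0.0492
```

```bash
python3 -m handwheel '[{"dx":0,"dy":0,"dz":0,"ax":0,"ay":0,"az":0},{"dx":0,"dy":0,"dz":0,"ax":0,"ay":0,"az":0},{"dx":0,"dy":0,"dz":0,"ax":0,"ay":0,"az":0},{"dx":0,"dy":0,"dz":0,"ax":0,"ay":0,"az":0}]' 1
python3 -m handwheel '[{"dx":0,"dy":0,"dz":-0.3,"ax":0,"ay":0,"az":0},{"dx":0,"dy":0,"dz":-0.7,"ax":0,"ay":0,"az":0},{"dx":0,"dy":0,"dz":-1,"ax":0,"ay":0,"az":0},{"dx":0,"dy":0,"dz":-1,"ax":0,"ay":0,"az":0},{"dx":0,"dy":0,"dz":-1,"ax":0,"ay":0,"az":0},{"dx":0,"dy":0,"dz":-0.5,"ax":0,"ay":0,"az":0}]' 1
python3 - <<'E'
from h import *
p=bot.camera("side");save(p,"s22.png",(200,60,360,200),5)
plan([.6245,.0455,.2],down(2.25),17)
E
```

```text
clock: 33.55
eef_pos: [0.4382, -0.3005, 0.1148]
tool_rot: [0.123, 0.992, -0.0, -0.0]
ft_force: [-0.1, -0.1, -0.7]
grip_width: 0.0852
clock: 34.15
eef_pos: [0.4391, -0.3011, 0.2305]
tool_rot: [0.123, 0.992, -0.001, 0.002]
ft_force: [-0.1, 0.0, -0.1]
grip_width: 0.0853
t 34.2 pos [ 0.4397 -0.3015  0.232 ] local shift/25mm [-3.76 15.27  1.26] turn/.15 [-0.04  0.03 -6.18] w 0.0855 F [-0.  -0.1  1. ]
0 [-0.22  0.9   0.07] [-0.    0.   -0.36]
1 [-0.27  0.88  0.07] [-0.    0.   -0.36]
2 [-0.32  0.87  0.07] [-0.    0.   -0.36]
3 [-0.36  0.85  0.07] [-0.    0.   -0.36]
4 [-0.41  0.83  0.07] [-0.    0.   -0.36]
5 [-0.45  0.81  0.07] [-0.    0.   -0.36]
6 [-0.5   0.78  0.08] [-0.    0.   -0.36]
7 [-0.54  0.75  0.08] [-0.    0.   -0.36]
8 [-0.58  0.72  0.08] [-0.    0.   -0.36]
9 [-0.62  0.69  0.08] [-0.    0.   -0.36]
10 [-0.65  0.65  0.08] [-0.    0.   -0.36]
11 [-0.69  0.62  0.08] [-0.    0.   -0.36]
12 [-0.72  0.58  0.08] [-0.    0.   -0.36]
13 [-0.75  0.54  0.08] [-0.    0.   -0.36]
14 [-0.78  0.5   0.08] [-0.    0.   -0.36]
15 [-0.81  0.45  0.08] [-0.    0.   -0.36]
16 [-0.83  0.41  0.08] [-0.    0.   -0.36]
```

View pics/s22.png

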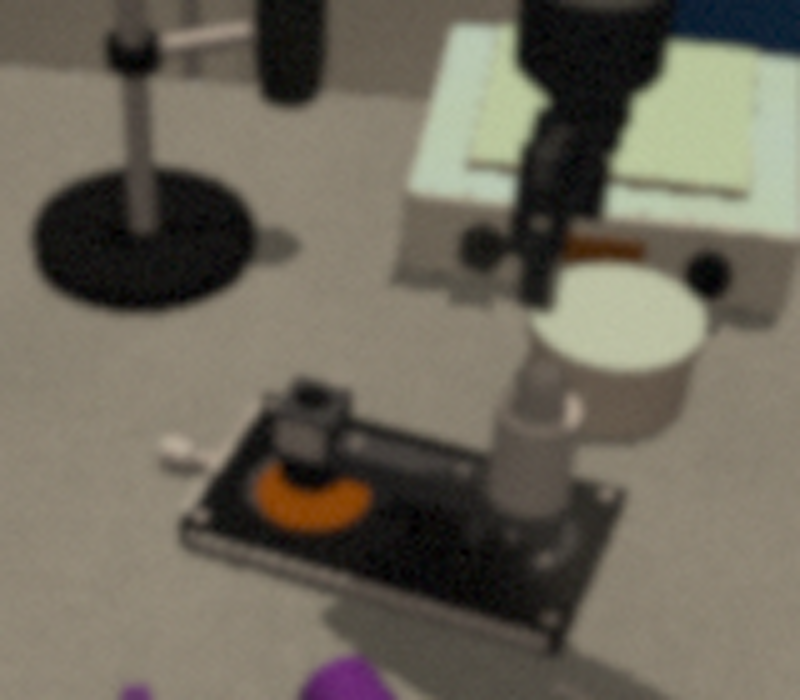

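Sleeve sits on the hub round the post (crop 535,440). On to the collar.

```bash
python3 -m handwheel '[{"dx":-0.2,"dy":0.9,"dz":0,"ax":-0.04,"ay":0.03,"az":-0.36},{"dx":-0.27,"dy":0.9,"dz":0,"ax":0,"ay":0,"az":-0.36},{"dx":-0.32,"dy":0.87,"dz":0,"ax":0,"ay":0,"az":-0.36},{"dx":-0.36,"dy":0.85,"dz":0,"ax":0,"ay":0,"az":-0.36},{"dx":-0.4,"dy":0.83,"dz":0,"ax":0,"ay":0,"az":-0.36},{"dx":-0.45,"dy":0.8,"dz":0,"ax":0,"ay":0,"az":-0.36},{"dx":-0.5,"dy":0.78,"dz":0,"ax":0,"ay":0,"az":-0.36},{"dx":-0.54,"dy":0.75,"dz":0,"ax":0,"ay":0,"az":-0.36},{"dx":-0.58,"dy":0.72,"dz":0,"ax":0,"ay":0,"az":-0.36},{"dx":-0.62,"dy":0.69,"dz":0,"ax":0,"ay":0,"az":-0.36},{"dx":-0.65,"dy":0.65,"dz":0,"ax":0,"ay":0,"az":-0.36},{"dx":-0.69,"dy":0.62,"dz":0,"ax":0,"ay":0,"az":-0.36}]' 1
python3 - <<'E'
from h import *
plan([.6245,.0455,.16],down(2.25),6)
E
```

```text
clock: 35.4
eef_pos: [0.5685, -0.0545, 0.2281]
tool_rot: [-0.2, 0.98, 0.004, -0.001]
ft_force: [-0.6, -0.4, 0.2]
grip_width: 0.0856
t 35.4 pos [ 0.5685 -0.0545  0.2281] local shift/25mm [-3.63  2.78  2.74] turn/.15 [ 0.05 -0.   -1.84] w 0.0856 F [-0.6 -0.4  0.2]
0 [-0.61  0.46  0.46] [ 0.01 -0.   -0.31]
1 [-0.63  0.44  0.46] [ 0.01 -0.   -0.31]
2 [-0.65  0.41  0.46] [ 0.01 -0.   -0.31]
3 [-0.66  0.38  0.45] [ 0.01 -0.   -0.31]
4 [-0.68  0.35  0.45] [ 0.01 -0.   -0.31]
5 [-0.7   0.32  0.45] [ 0.01 -0.   -0.31]
```

```bash
python3 -m handwheel '[{"dx":-0.6,"dy":0.45,"dz":0.45,"ax":0.02,"ay":0,"az":-0.3},{"dx":-0.62,"dy":0.43,"dz":0.45,"ax":0.02,"ay":0,"az":-0.3},{"dx":-0.63,"dy":0.4,"dz":0.45,"ax":0,"ay":0,"az":-0.3},{"dx":-0.65,"dy":0.37,"dz":0.45,"ax":0,"ay":0,"az":-0.3},{"dx":-0.65,"dy":0.3,"dz":0.4,"ax":0,"ay":0,"az":-0.3},{"dx":-0.5,"dy":0.25,"dz":0.3,"ax":0,"ay":0,"az":-0.3},{"dx":0,"dy":0,"dz":0,"ax":0,"ay":0,"az":0},{"dx":0,"dy":0,"dz":0,"ax":0,"ay":0,"az":0}]' 1
python3 - <<'E'
from h import *
plan([.6245,.0455,.022],down(2.25))
p=bot.camera("wrist");save(p,"w23.png",s=1.5);np.save("wr23.npy",p,allow_pickle=True)
q=np.array([proj(p,[.6245+.03*np.cos(t),.0455+.03*np.sin(t),.018])*1.5 for t in np.linspace(0,6.28,73)]);print(q.min(0),q.max(0))
E
```

```text
clock: 36.2
eef_pos: [0.6214, 0.0375, 0.1658]
tool_rot: [-0.329, 0.944, 0.0, -0.001]
ft_force: [-0.0, -0.9, -0.0]
grip_width: 0.0853
t 36.2 pos [0.6214 0.0375 0.1658] local shift/25mm [-0.3   0.17  5.75] turn/.15 [ 0.01 -0.01 -0.06] w 0.0853 F [-0.  -0.9 -0. ]
[344.19689883 245.94093795] [435.11745545 332.35356415]
```

View pics/w23.png

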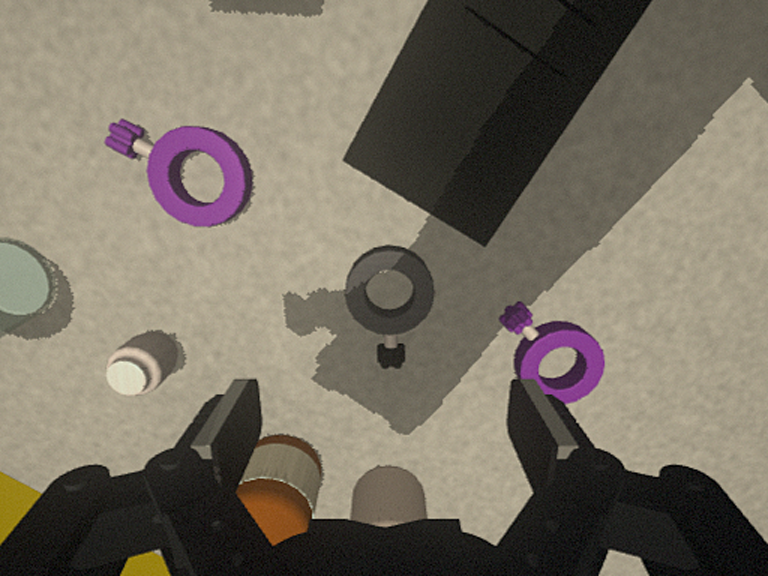

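```bash
python3 - <<'E'
from h import *
p=np.load("top.npy",allow_pickle=True).item()
R=down(2.25)
for n,q,z in [("bottlecap",(300.5/1.5,163/1.5),.105),("wash",(255/1.5,181/1.5),.09),("obj",(373/1.5,191/1.5),.044)]:
    X=at(p,*q,z);d=X-[.6245,.0455,.022];print(n,X.round(3),"tool frame",R.inv().apply(d).round(3),np.hypot(*d[:2]).round(3))
for t in["bottle","wash","objective"]:
    for r in bot.trace(t,bot.camera("top"))[:2]: print(t,r["confidence"],np.round(r["rect"]))
E
```

```text
bottlecap [0.798 0.072 0.105] tool frame [-0.151 -0.089 -0.083] 0.175
wash [0.767 0.154 0.09 ] tool frame [-0.179 -0.006 -0.068] 0.179
obj [ 0.766 -0.058  0.044] tool frame [-0.045 -0.169 -0.022] 0.175
bottle 0.47 [200. 104.  14.   3.]
wash 0.5 [249. 131.  10.  13.]
objective 0.47 [252. 132.  14.  20.]
```

```bash
python3 -m handwheel '[{"dx":-0.15,"dy":0.15,"dz":0.6,"ax":0.01,"ay":-0.01,"az":-0.06},{"dx":-0.15,"dy":0,"dz":0.9,"ax":0,"ay":0,"az":0},{"dx":0,"dy":0,"dz":0.9,"ax":0,"ay":0,"az":0},{"dx":0,"dy":0,"dz":0.9,"ax":0,"ay":0,"az":0},{"dx":0,"dy":0,"dz":0.9,"ax":0,"ay":0,"az":0},{"dx":0,"dy":0,"dz":0.5,"ax":0,"ay":0,"az":0},{"dx":0,"dy":0,"dz":0.3,"ax":0,"ay":0,"az":0},{"dx":0,"dy":0,"dz":0,"ax":0,"ay":0,"az":0},{"dx":0,"dy":0,"dz":0,"ax":0,"ay":0,"az":0}]' 1
python3 - <<'E'
from h import *
plan([.6245,.0455,.022],down(2.25))
p=bot.camera("wrist");save(p,"w24.png",s=1.5);np.save("wr24.npy",p,allow_pickle=True)
q=np.array([proj(p,[.6245+.03*np.cos(t),.0455+.03*np.sin(t),.018])*1.5 for t in np.linspace(0,6.28,73)]);print(q.min(0),q.max(0))
E
```

```text
clock: 37.45
eef_pos: [0.6258, 0.0451, 0.042]
tool_rot: [-0.333, 0.943, -0.0, 0.001]
ft_force: [-0.8, -0.4, -0.2]
grip_width: 0.0856
t 37.45 pos [0.6258 0.0451 0.042 ] local shift/25mm [0.03 0.05 0.8 ] turn/.15 [-0.01  0.02  0.  ] w 0.0856 F [-0.8 -0.4 -0.2]
[307.71698426 297.04500412] [464.51720872 436.66483882]
```

View pics/w24.png

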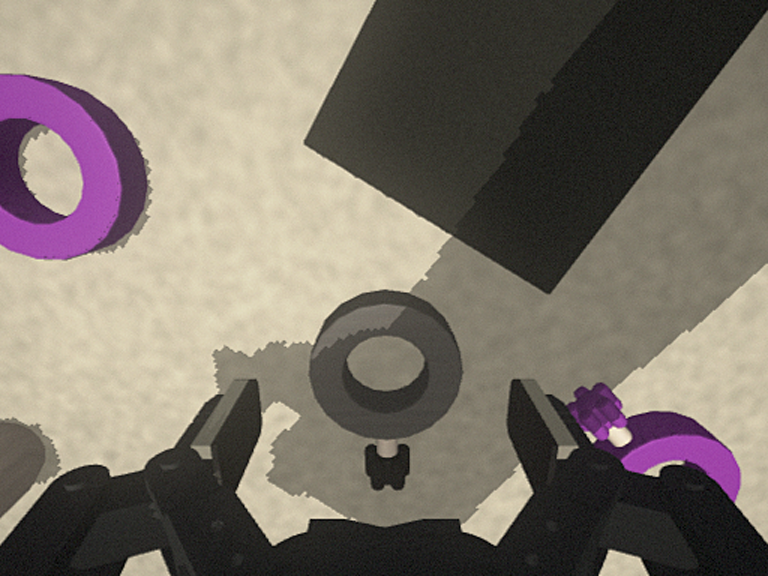

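```bash
python3 -m handwheel '[{"dx":0.03,"dy":0.03,"dz":0.35,"ax":0,"ay":0.02,"az":0},{"dx":0,"dy":0,"dz":0.3,"ax":0,"ay":0,"az":0},{"dx":0,"dy":0,"dz":0.15,"ax":0,"ay":0,"az":0},{"dx":0,"dy":0,"dz":0,"ax":0,"ay":0,"az":0},{"dx":0,"dy":0,"dz":0,"ax":0,"ay":0,"az":0}]' 1
python3 -m handwheel '[{"dx":0,"dy":0,"dz":0,"ax":0,"ay":0,"az":0},{"dx":0,"dy":0,"dz":0,"ax":0,"ay":0,"az":0},{"dx":0,"dy":0,"dz":0,"ax":0,"ay":0,"az":0},{"dx":0,"dy":0,"dz":0,"ax":0,"ay":0,"az":0},{"dx":0,"dy":0,"dz":0,"ax":0,"ay":0,"az":0},{"dx":0,"dy":0,"dz":0,"ax":0,"ay":0,"az":0}]' -1
python3 - <<'E'
from h import *
plan([.4383,-.3006,.24],down(2.25))
p=bot.camera("wrist");save(p,"w25.png",s=1.5);np.save("wr25.npy",p,allow_pickle=True)
o=bot.get_obs();print(o["eef_pos"],o["tool_rot"])
E
```

```text
clock: 38.0
eef_pos: [0.6239, 0.0452, 0.0208]
tool_rot: [-0.333, 0.943, -0.0, -0.001]
ft_force: [-0.3, -0.3, 0.3]
grip_width: 0.0856
clock: 38.6
eef_pos: [0.6247, 0.0451, 0.0223]
tool_rot: [-0.333, 0.943, -0.001, 0.0]
ft_force: [-1.7, -0.3, 6.0]
grip_width: 0.0575
t 38.6 pos [0.6247 0.0451 0.0223] local shift/25mm [14.49 -6.09 -8.7 ] turn/.15 [-0.01 -0.    0.  ] w 0.0575 F [-1.7 -0.3  6. ]
[0.62470288 0.04514463 0.02229687] [-3.33164272e-01  9.42868506e-01 -7.22240257e-04  1.64537363e-04]
```

View pics/w25.png

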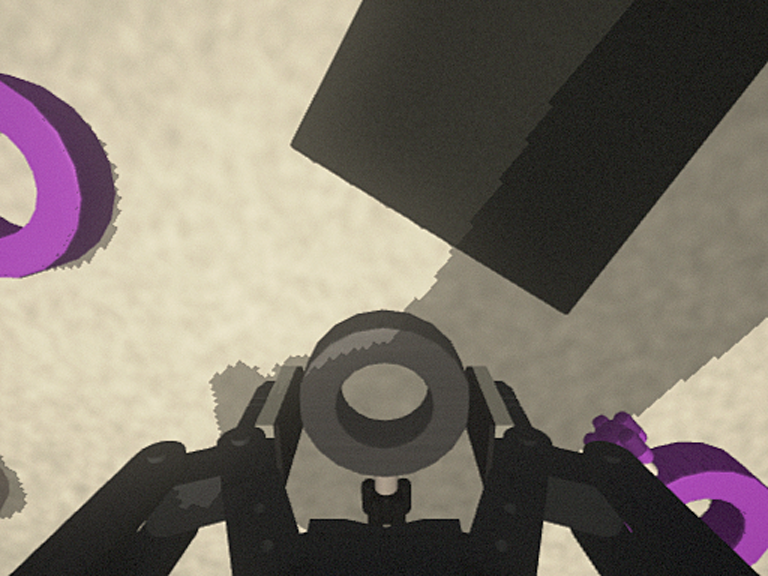

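```bash
python3 - <<'E'
from h import *
p=np.load("wr25.npy",allow_pickle=True).item()
save(p,"w25c.png",(190,195,325,325),5.5)
T=np.array([.6247,.0451,.0223]);R=Rot.from_quat([-.33316,.94287,-.0007,.00016])
for c in [(0,0.0008),(.002,.0008),(-.002,.0008)]:
    X=T+R.apply([c[0],c[1],0])
    for r,z in [(.03,.018),(.0165,.018),(.0165,0)]:
        q=np.array([(proj(p,[X[0]+r*np.cos(t),X[1]+r*np.sin(t),z])-[190,195]+.5)*5.5-.5 for t in np.linspace(0,6.28,73)]);print(c,r,z,q.min(0).round(),q.max(0).round())
E
```

```text
(0, 0.0008) 0.03 0.018 [ 46. 102.] [693. 664.]
(0, 0.0008) 0.0165 0.018 [192. 242.] [547. 550.]
(0, 0.0008) 0.0165 0 [210. 159.] [529. 442.]
(0.002, 0.0008) 0.03 0.018 [45. 80.] [695. 648.]
(0.002, 0.0008) 0.0165 0.018 [191. 222.] [548. 533.]
(0.002, 0.0008) 0.0165 0 [210. 141.] [529. 426.]
(-0.002, 0.0008) 0.03 0.018 [ 48. 123.] [692. 681.]
(-0.002, 0.0008) 0.0165 0.018 [193. 262.] [547. 568.]
(-0.002, 0.0008) 0.0165 0 [211. 177.] [528. 458.]
```

View pics/w25c.png

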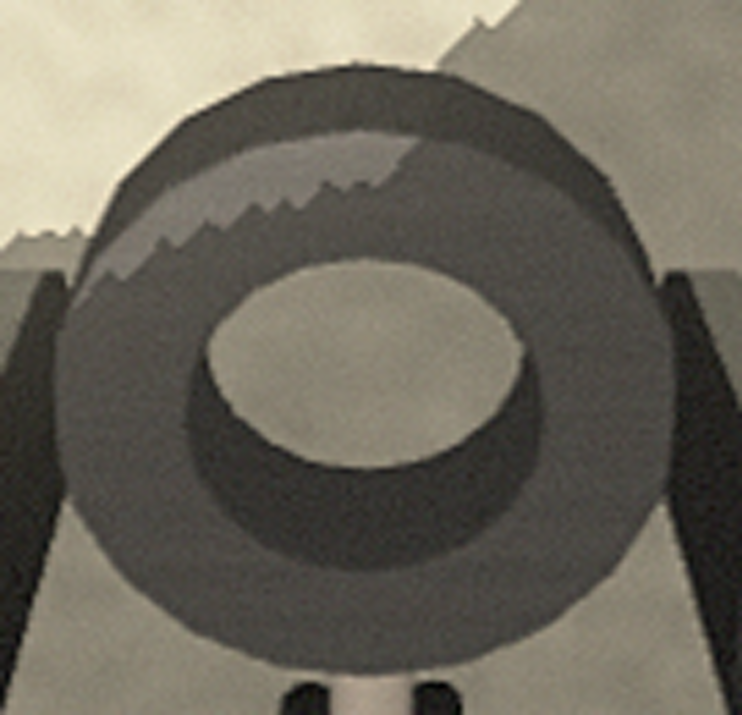

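```bash
python3 -m handwheel '[{"dx":0,"dy":0,"dz":-0.2,"ax":0,"ay":0,"az":0},{"dx":0,"dy":0,"dz":-0.5,"ax":0,"ay":0,"az":0},{"dx":0,"dy":0,"dz":-1,"ax":0,"ay":0,"az":0},{"dx":0,"dy":0,"dz":-1,"ax":0,"ay":0,"az":0},{"dx":0,"dy":0,"dz":-1,"ax":0,"ay":0,"az":0},{"dx":0.4,"dy":-0.2,"dz":-1,"ax":0,"ay":0,"az":0},{"dx":0.8,"dy":-0.3,"dz":-1,"ax":0,"ay":0,"az":0},{"dx":1,"dy":-0.4,"dz":-1,"ax":0,"ay":0,"az":0},{"dx":1,"dy":-0.4,"dz":-0.6,"ax":0,"ay":0,"az":0},{"dx":1,"dy":-0.4,"dz":0,"ax":0,"ay":0,"az":0},{"dx":1,"dy":-0.4,"dz":0,"ax":0,"ay":0,"az":0},{"dx":1,"dy":-0.4,"dz":0,"ax":0,"ay":0,"az":0}]' -1
python3 - <<'E'
from h import *
plan([.4374,-.3017,.2],down(2.25))
E
```

```text
clock: 39.85
eef_pos: [0.5422, -0.1013, 0.2046]
tool_rot: [-0.333, 0.943, -0.0, -0.0]
ft_force: [0.2, -0.3, -2.2]
grip_width: 0.0573
t 39.85 pos [ 0.5422 -0.1013  0.2046] local shift/25mm [ 8.3 -3.6  0.2] turn/.15 [-0.   -0.01  0.  ] w 0.0573 F [ 0.2 -0.3 -2.2]
```

```bash
python3 -m handwheel '[{"dx":1,"dy":-0.43,"dz":0,"ax":0,"ay":0,"az":0},{"dx":1,"dy":-0.43,"dz":0,"ax":0,"ay":0,"az":0},{"dx":1,"dy":-0.43,"dz":0,"ax":0,"ay":0,"az":0},{"dx":1,"dy":-0.43,"dz":0,"ax":0,"ay":0,"az":0},{"dx":1,"dy":-0.43,"dz":0,"ax":0,"ay":0,"az":0},{"dx":1,"dy":-0.43,"dz":0,"ax":0,"ay":0,"az":0},{"dx":0.7,"dy":-0.3,"dz":0,"ax":0,"ay":0,"az":0},{"dx":0.4,"dy":-0.2,"dz":0,"ax":0,"ay":0,"az":0},{"dx":0,"dy":0,"dz":0,"ax":0,"ay":0,"az":0},{"dx":0,"dy":0,"dz":0,"ax":0,"ay":0,"az":0}]' -1
python3 - <<'E'
from h import *
plan([.4374,-.3017,.2],down(2.25))
E
```

```text
clock: 40.85
eef_pos: [0.4535, -0.2716, 0.2043]
tool_rot: [-0.333, 0.943, -0.0, -0.0]
ft_force: [-0.5, 0.4, -2.0]
grip_width: 0.0572
t 40.85 pos [ 0.4535 -0.2716  0.2043] local shift/25mm [ 1.26 -0.53  0.17] turn/.15 [-0.   -0.01  0.  ] w 0.0572 F [-0.5  0.4 -2. ]
```

```bash
python3 -m handwheel '[{"dx":0.7,"dy":-0.3,"dz":0,"ax":0,"ay":0,"az":0},{"dx":0.5,"dy":-0.2,"dz":0,"ax":0,"ay":0,"az":0},{"dx":0,"dy":0,"dz":0,"ax":0,"ay":0,"az":0},{"dx":0,"dy":0,"dz":0,"ax":0,"ay":0,"az":0},{"dx":0,"dy":0,"dz":0,"ax":0,"ay":0,"az":0}]' -1
python3 - <<'E'
from h import *
plan([.4374,-.3017,.2],down(2.25))
p=bot.camera("wrist");save(p,"w26.png",s=1.5);np.save("wr26.npy",p,allow_pickle=True)
p=bot.camera("side");save(p,"s26.png",(270,60,350,180),6);np.save("s26.npy",p,allow_pickle=True)
E
```

```text
clock: 41.35
eef_pos: [0.4381, -0.3, 0.2041]
tool_rot: [-0.334, 0.943, -0.0, -0.001]
ft_force: [-0.2, -1.1, -1.5]
grip_width: 0.0574
t 41.35 pos [ 0.4381 -0.3     0.2041] local shift/25mm [ 0.06 -0.04  0.16] turn/.15 [ 0.   -0.01  0.01] w 0.0574 F [-0.2 -1.1 -1.5]
```

View pics/w26.png

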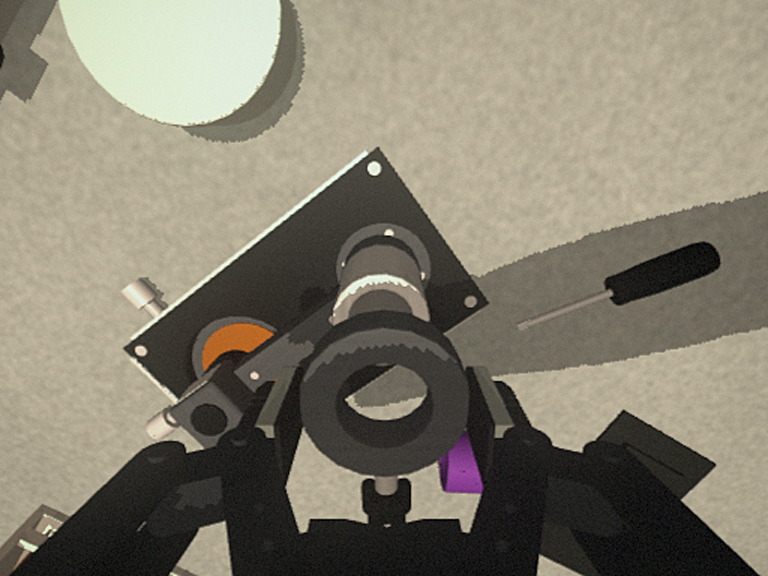

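View pics/s26.png

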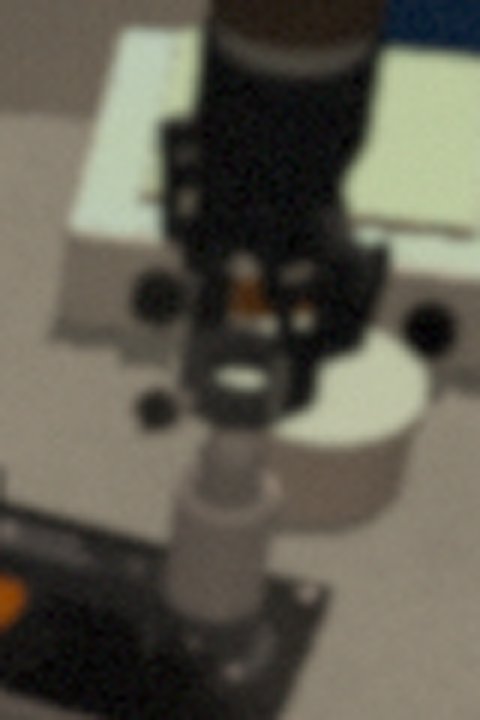

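```bash
python3 - <<'E'
from h import *
p=np.load("wr26.npy",allow_pickle=True).item()
def ext(p,c,r,z,o,s): 
    q=np.array([(proj(p,[c[0]+r*np.cos(t),c[1]+r*np.sin(t),z])-o+.5)*s-.5 for t in np.linspace(0,6.28,73)]);return q.min(0).round(1),q.max(0).round(1)
for c in [(.439,-.3004),(.438,-.300)]:
    print(c,"sleeve top",ext(p,c,.025,.124,[0,0],1.5),"flange",ext(p,c,.034,.026,[0,0],1.5))
T=np.array([.4381,-.300,.2041]);C=T+down(2.25).apply([-.002,0,0]);print(C)
p=np.load("s26.npy",allow_pickle=True).item()
print("collar",ext(p,C,.03,.2041-.0043,[270,60],6),ext(p,C,.0165,.2,[270,60],6),"sleeve",ext(p,(.439,-.3004),.025,.124,[270,60],6),"post",ext(p,(.439,-.3004),.015,.144,[270,60],6))
E
```

```text
(0.439, -0.3004) sleeve top (array([332.3, 272. ]), array([431. , 363.7])) flange (array([335.2, 221.4]), array([429.5, 312.6]))
(0.438, -0.3) sleeve top (array([334.1, 271. ]), array([432.9, 362.8])) flange (array([336.5, 220.6]), array([430.8, 311.9]))
[ 0.43965615 -0.29874365  0.2041    ]
collar (array([177. , 321.3]), array([309.1, 399.8])) (array([206.7, 338. ]), array([279.3, 381.2])) sleeve (array([174.6, 454.9]), array([278.6, 521. ])) post (array([199.5, 435. ]), array([262.8, 474.5]))
```

```bash
python3 -m handwheel '[{"dx":0.06,"dy":-0.05,"dz":0.3,"ax":0,"ay":-0.01,"az":0.01},{"dx":0,"dy":0,"dz":0.4,"ax":0,"ay":0,"az":0},{"dx":0,"dy":0,"dz":0.3,"ax":0,"ay":0,"az":0},{"dx":0,"dy":0,"dz":0.1,"ax":0,"ay":0,"az":0},{"dx":0,"dy":0,"dz":0,"ax":0,"ay":0,"az":0},{"dx":0,"dy":0,"dz":0,"ax":0,"ay":0,"az":0}]' -1
python3 -m handwheel '[{"dx":0,"dy":0,"dz":0.1,"ax":0,"ay":0,"az":0},{"dx":0,"dy":0,"dz":0.1,"ax":0,"ay":0,"az":0},{"dx":0,"dy":0,"dz":0,"ax":0,"ay":0,"az":0}]' -1
python3 - <<'E'
from h import *
plan([.4374,-.3017,.1463],down(2.25))
p=bot.camera("wrist");save(p,"w27.png",(190,130,325,325),4);np.save("wr27.npy",p,allow_pickle=True)
E
```

```text
clock: 42.05
eef_pos: [0.4374, -0.3025, 0.1767]
tool_rot: [-0.333, 0.943, -0.0, 0.0]
ft_force: [0.5, -0.2, -2.1]
grip_width: 0.0577
clock: 42.35
eef_pos: [0.4372, -0.3024, 0.1713]
tool_rot: [-0.333, 0.943, 0.0, -0.0]
ft_force: [0.7, 0.2, -1.8]
grip_width: 0.0574
t 42.35 pos [ 0.4372 -0.3024  0.1713] local shift/25mm [-0.02  0.02  1.  ] turn/.15 [ 0.   -0.   -0.01] w 0.0574 F [ 0.7  0.2 -1.8]
```

View pics/w27.png

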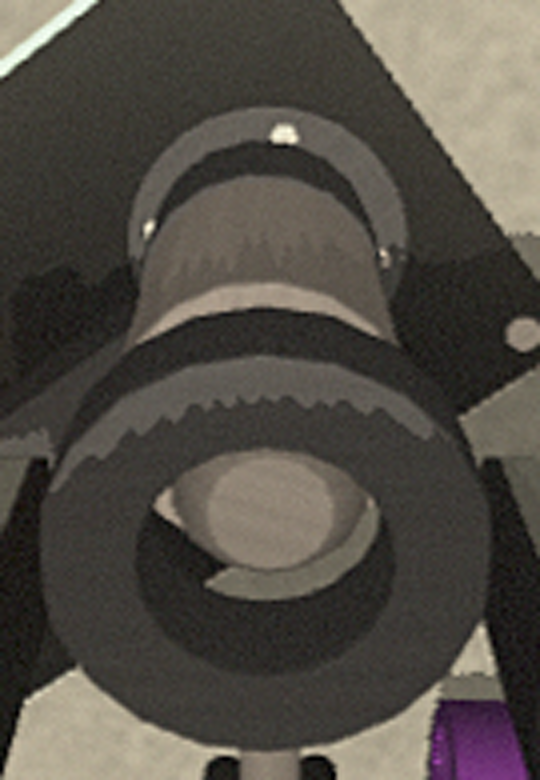

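```bash
python3 -m handwheel '[{"dx":0,"dy":0,"dz":0.1,"ax":0,"ay":0,"az":0},{"dx":0,"dy":0,"dz":0.1,"ax":0,"ay":0,"az":0},{"dx":0,"dy":0,"dz":0.1,"ax":0,"ay":0,"az":0},{"dx":0,"dy":0,"dz":0,"ax":0,"ay":0,"az":0}]' -1
python3 -m handwheel '[{"dx":0,"dy":0,"dz":0.2,"ax":0,"ay":0,"az":0},{"dx":0,"dy":0,"dz":0.2,"ax":0,"ay":0,"az":0},{"dx":0,"dy":0,"dz":0.1,"ax":0,"ay":0,"az":0},{"dx":0,"dy":0,"dz":0,"ax":0,"ay":0,"az":0},{"dx":0,"dy":0,"dz":0,"ax":0,"ay":0,"az":0}]' -1
```

```text
clock: 42.8
eef_pos: [0.4371, -0.3023, 0.1636]
tool_rot: [-0.333, 0.943, 0.0, -0.0]
ft_force: [-0.1, 0.6, -2.2]
grip_width: 0.0578
clock: 43.3
eef_pos: [0.4373, -0.3025, 0.1515]
tool_rot: [-0.333, 0.943, -0.0, -0.0]
ft_force: [-0.5, -0.7, -1.9]
grip_width: 0.0576
```

```bash
python3 -m handwheel '[{"dx":0,"dy":0,"dz":0.08,"ax":0,"ay":0,"az":0},{"dx":0,"dy":0,"dz":0.06,"ax":0,"ay":0,"az":0},{"dx":0,"dy":0,"dz":0.03,"ax":0,"ay":0,"az":0},{"dx":0,"dy":0,"dz":0,"ax":0,"ay":0,"az":0}]' -1
python3 -m handwheel '[{"dx":0,"dy":0,"dz":0.04,"ax":0,"ay":0,"az":0},{"dx":0,"dy":0,"dz":0,"ax":0,"ay":0,"az":0}]' -1
```

```text
clock: 43.7
eef_pos: [0.4373, -0.3025, 0.1473]
tool_rot: [-0.333, 0.943, -0.0, -0.0]
ft_force: [0.4, 0.3, -2.1]
grip_width: 0.0576
clock: 43.9
eef_pos: [0.4374, -0.3026, 0.1464]
tool_rot: [-0.333, 0.943, -0.0, 0.0]
ft_force: [0.9, -0.1, -2.0]
grip_width: 0.0576
```

```bash
python3 -m handwheel '[{"dx":0,"dy":0,"dz":0.04,"ax":0,"ay":0,"az":0},{"dx":0,"dy":0,"dz":0,"ax":0,"ay":0,"az":0}]' -1
python3 -m handwheel '[{"dx":0,"dy":0,"dz":0.03,"ax":0,"ay":0,"az":0},{"dx":0,"dy":0,"dz":0,"ax":0,"ay":0,"az":0}]' -1
```

```text
clock: 44.1
eef_pos: [0.4375, -0.3026, 0.1463]
tool_rot: [-0.332, 0.943, -0.001, 0.0]
ft_force: [-1.6, 1.5, 3.5]
grip_width: 0.0578
clock: 44.3
eef_pos: [0.4375, -0.3026, 0.1462]
tool_rot: [-0.333, 0.943, -0.001, 0.0]
ft_force: [-2.8, 1.9, 8.1]
grip_width: 0.0576
```

Seated at 0.1462 (expected 0.1463). Release and lift.

```bash
python3 -m handwheel '[{"dx":0,"dy":0,"dz":0,"ax":0,"ay":0,"az":0},{"dx":0,"dy":0,"dz":0,"ax":0,"ay":0,"az":0},{"dx":0,"dy":0,"dz":0,"ax":0,"ay":0,"az":0},{"dx":0,"dy":0,"dz":0,"ax":0,"ay":0,"az":0},{"dx":0,"dy":0,"dz":0,"ax":0,"ay":0,"az":0}]' 1
python3 -m handwheel '[{"dx":0,"dy":0,"dz":-0.3,"ax":0,"ay":0,"az":0},{"dx":0,"dy":0,"dz":-0.7,"ax":0,"ay":0,"az":0},{"dx":0,"dy":0,"dz":-1,"ax":0,"ay":0,"az":0},{"dx":0,"dy":0,"dz":-1,"ax":0,"ay":0,"az":0},{"dx":0,"dy":0,"dz":-1,"ax":0,"ay":0,"az":0},{"dx":0,"dy":0.5,"dz":-0.5,"ax":0,"ay":0,"az":0},{"dx":-0.5,"dy":1,"dz":0,"ax":0,"ay":0,"az":0},{"dx":-0.5,"dy":1,"dz":0,"ax":0,"ay":0,"az":0},{"dx":-0.5,"dy":1,"dz":0,"ax":0,"ay":0,"az":0},{"dx":0,"dy":0,"dz":0,"ax":0,"ay":0,"az":0},{"dx":0,"dy":0,"dz":0,"ax":0,"ay":0,"az":0}]' 1
python3 - <<'E'
from h import *
p=bot.camera("side");save(p,"s30.png",(230,60,350,200),5);save(p,"s30f.png",s=1.5)
def ext(p,c,r,z,o,s): 
    q=np.array([(proj(p,[c[0]+r*np.cos(t),c[1]+r*np.sin(t),z])-o+.5)*s-.5 for t in np.linspace(0,6.28,73)]);return q.min(0).round(1),q.max(0).round(1)
print(ext(p,(.439,-.3004),.03,.142,[230,60],5),ext(p,(.439,-.3004),.03,.124,[230,60],5))
p=bot.camera("wrist");save(p,"w30.png",s=1.5)
print(bot.get_obs()["eef_pos"],bot.get_obs()["clock"])
E
```

```text
clock: 44.8
eef_pos: [0.4374, -0.3025, 0.1444]
tool_rot: [-0.333, 0.943, 0.0, -0.0]
ft_force: [-0.4, -0.7, -0.3]
grip_width: 0.0857
clock: 45.9
eef_pos: [0.4112, -0.2101, 0.2573]
tool_rot: [-0.333, 0.943, -0.0, 0.0]
ft_force: [1.0, -1.5, -0.2]
grip_width: 0.085
(array([339.5, 349.1]), array([444.9, 415.1])) (array([336.7, 373.7]), array([440.8, 439.8]))
[ 0.41165961 -0.21111764  0.25715328] 46.0
```

View pics/s30.png

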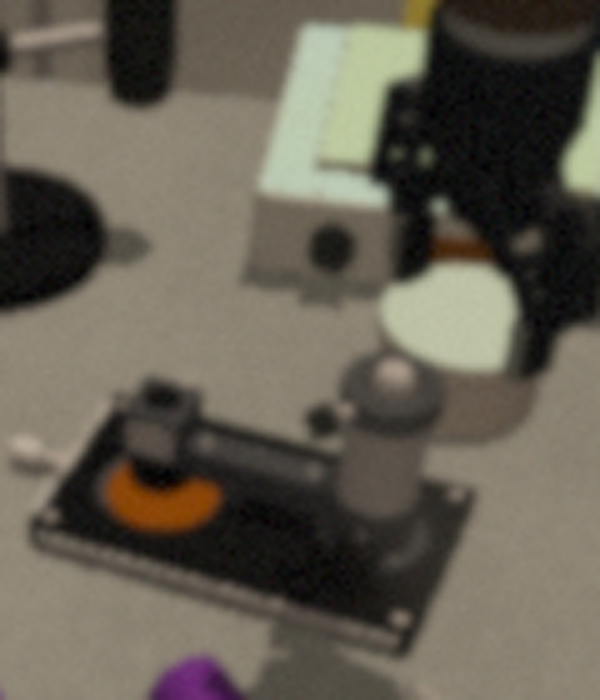

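View pics/s30f.png

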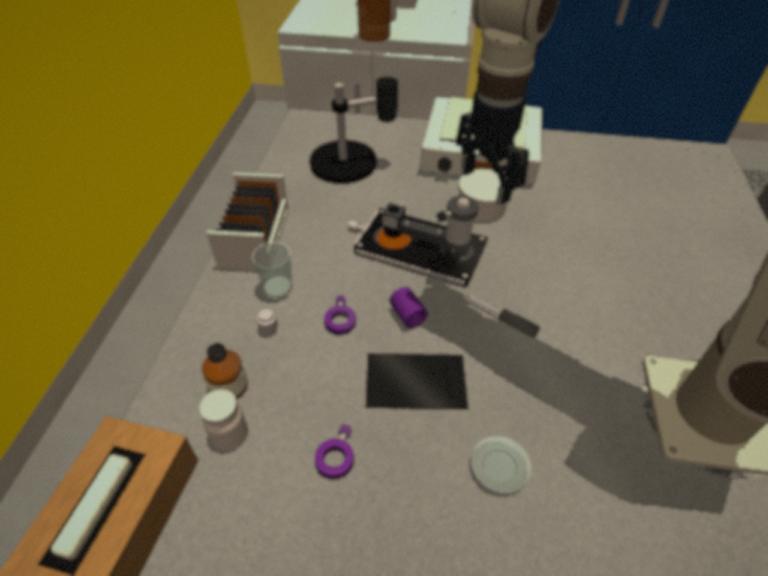

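View pics/w30.png

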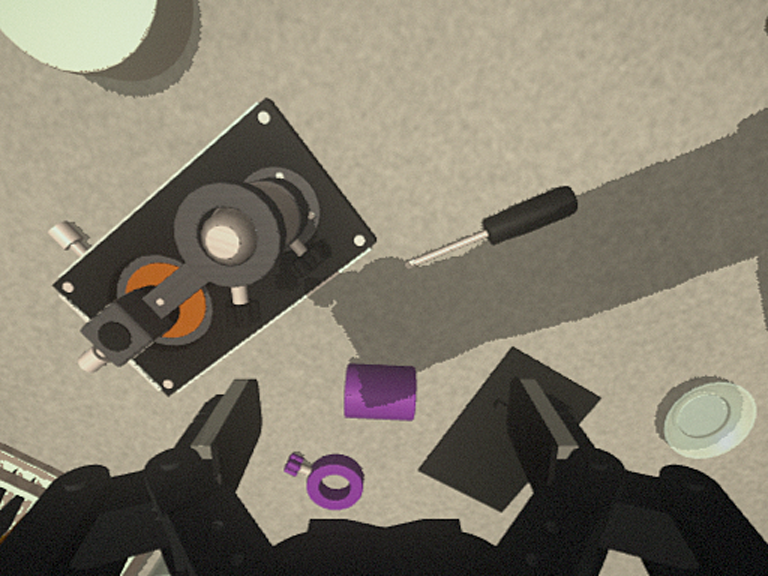

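All three parts are stacked coaxially round the post. In the side crop the collar's top spans 342–443 px across and 349 px at its upper edge, against a predicted 340–445 and 349. The bystanders have not moved. Handing in.

```bash
python3 - <<'E'
from h import *
print(bot.job_done())
E
```

```text
the job is handed in; nothing more can be done
None
```

The camera column is built and handed in, at 46 s of the 72 s allowed; the hand-in reports no verdict.

**What I did:** I turned the aluminium sleeve upright with a tilted grasp and stood it on the mat. Then I set the camera arm on the post, lens over the opening, followed by the sleeve and then the dark steel collar. Each part was lowered in small steps until it touched home, then released. The purple ring and tube look-alikes were left alone.

**Seating:** The gripper heights at contact matched the expected seats within about 0.3 mm:

| Part | Measured at contact | Expected |
|---|---|---|
| Camera arm | 0.0503 m | 0.0503 m |
| Sleeve | 0.1161 m | 0.116 m |
| Collar | 0.1462 m | 0.1463 m |

The wrist force never read above about 10 N during lowering.

**Last pictures:** The side and wrist views show the three parts stacked on one axis round the post, with the lens over the opening and the gripper clear. By eye, no bystander has moved; I did not measure their positions.

**Disagreements on the way:**
- The top camera put the arm's hub about 5 mm off in y and 0.03 rad off in angle from the wrist camera. I used mainly the wrist's angle and a point between the two, and the grasp was centred.
- The first reading of the arm's hub against the post was unsure by 1–2 mm, and I corrected it from a close view before lowering.

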